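Open the clamped kuih-stamp tin and empty it into the colander

TASK

The wooden kuih stamps stored in the lidded red tin are due for a rinse. With a fingertip, roll the holder's thumbwheel until it stops so that its claws hold the tin's base down, then draw the deep, tight lid straight up and off and stand it, mouth down, in the middle of the cork mat, lengthwise along it. Put every stamp in the white colander and only then roll the wheel back to its first stop to free the base, leaving the tin seated in its holder, the colander upright, and the other things on the counter where they were.

Things in the scene. Friction and masses are not known exactly. Their poses are not given: they have to be found in the camera images.
- holder: Fixed aluminium plate 250 x 236 x 6 mm with green stops that seat the tin. Origin on the counter under the seated tin's middle; x along the tin, roughly away from the robot; z up. At y = -115 mm the thumbwheel stands between two grey cheeks (74 mm along x, tops 48 mm up). Two orange claws (tops 23 mm up), one at each long side of the tin, slide over its foot's edges when the wheel is rolled.
- wheel (a joint): Thumbwheel angle, rad: 0 = first stop, claws open (0 to 0.15 at start), 2.2 = second stop, claws closed. Grows as the wheel's top is stroked towards holder +x, away from the robot. Ribbed wheel, 56 mm across, 20 mm wide, axis along holder y, top 16 mm exposed, stays where left, turns at 1 N. Press a fingertip on top (5 to 15 N) and drag along x: 0.036 rad per mm, several strokes, lifting between.
- wheel_top (a point): Highest point of the wheel's rim, 64 mm above the counter, in the middle of its width; it does not turn with the wheel.
- tin: Tin base, loose, seated in the holder 6 mm above the counter. Origin: centre of its underside, x along it. Red foot plate 196 x 102 x 8 mm, plinth 196 x 66 mm up to z = 20 mm (also the inner floor), thin brass walls up to z = 64 mm, 186 x 56 mm outside, 180 x 50 inside. 0.35 kg: with the claws open the tight lid would carry it up. Closed, the claws leave 1.5 mm of play.
- lid: Deep red lid with a brass band, 196 x 66 x 99 mm, walls 3 mm, about 0.18 kg. Origin: centre of its open mouth (lowest plane), x along it, z up. Home, its origin is 20 mm above the tin's and it overlaps the walls by 44 mm; two felt pads on the tin grip it with 7 to 13 N until it has risen 36 mm. Wooden bar handle on top, 70 (x) x 18 (y) mm, z = 99 to 127 mm.
- lid_grip (a point): Point in the lid's wooden handle, 116 mm above the lid's origin.
- stamp1: Wooden kuih stamp (two to four of stamp1 to stamp4 are present; the others are absent): square carved head 38 x 38 x 24 mm below, square handle 18 x 18 mm above it, 90 mm tall in all, 60 g. Origin: centre of the head's underside; z along the handle, up. At the start it stands in a row with the others in the tin under the lid, about 44 mm apart along the tin's x, its sides parallel to the tin's.
- stamp2: Wooden kuih stamp, like stamp1.
- stamp3: Wooden kuih stamp, like stamp1.
- stamp4: Wooden kuih stamp, like stamp1.
- colander: White plastic colander, loose, 0.3 kg: rim 220 mm across, 75 mm high, floor 5 mm thick and about 140 mm across inside, wall 4 mm, two lugs at the rim. Origin: centre of its underside, z up. Stands on the counter either to the left or to the right of the holder.
- mat: Flat cork mat fixed to the counter, 250 (x) x 150 (y) x 5 mm. Origin: centre of its underside (on the counter); x along its long side. On the other side of the holder from the colander.
- pestle: Bystander: wooden rolling pestle, 270 mm long, 42 mm thick, lying along its x at the far side. Origin on the counter below its middle.
- canister: Bystander: stainless steel canister with a flip latch, 104 mm across, 138 mm high. Origin: centre of its underside.
- bowl: Bystander: glazed brown bowl, 150 mm across, 60 mm high. Origin: centre of its underside.
- whisk: Bystander: whisk with green silicone handle lying diagonally near the robot, 260 mm long, 45 mm high. Origin on the counter below its middle.
- jar: Bystander: amber glass jar, 66 mm across, 90 mm high, near the robot. Origin: centre of its underside.
- mug: Bystander: blue mug, 76 mm across, 85 mm high. Origin: centre of its underside.

How it is judged (in metres and radians):
On the way, in this order (a step that is already met when the one before it is completed fails the run):
1. the wheel is rolled to its second stop (over 1.95 rad) with the lid still fully on (value of joint wheel above 1.95 rad and z of lid in the frame of tin below 0.03 m), for 0.2 s.
2. the lid has been drawn clear of the tin's walls (risen over 46 mm on it) while upright, the claws holding the base (z of lid in the frame of tin above 0.066 m and angle between lid's own z axis and vertical below 0.2 rad and value of joint wheel above 1.8 rad), for 0.1 s.
3. the lid stands on the mat and every stamp is in the colander, the claws still closed (horizontal distance between each of stamp1, stamp2, stamp3, stamp4 and colander below 0.1 m and z of stamp1 in the frame of colander between 0 and 0.085 m and z of stamp2 in the frame of colander between 0 and 0.085 m and z of stamp3 in the frame of colander between 0 and 0.085 m and z of stamp4 in the frame of colander between 0 and 0.085 m and angle between lid's own z axis and vertical below 0.08 rad and x of lid in the frame of mat between -0.03 and 0.03 m and y of lid in the frame of mat between -0.035 and 0.035 m and angle between the x axis of lid and the x axis of mat, either way round below 0.3 rad and z of lid in the frame of mat below 0.009 m and value of joint wheel above 1.8 rad), for 0.2 s.
4. the wheel is rolled back to its first stop (under 0.25 rad) (value of joint wheel below 0.25 rad), for 0.2 s.
At the end, for the whole second after the job is handed in: Stamps in the upright colander (origin within 100 mm of its axis, under 85 mm up); lid upright on the mat, within 30 mm (along), 35 mm (across) of its middle, 0.3 rad of its length; tin seated within 8 mm; wheel under 0.25 rad; all released, at rest (horizontal distance between each of stamp1, stamp2, stamp3, stamp4 and colander below 0.1 m and z of stamp1 in the frame of colander between 0 and 0.085 m and z of stamp2 in the frame of colander between 0 and 0.085 m and z of stamp3 in the frame of colander between 0 and 0.085 m and z of stamp4 in the frame of colander between 0 and 0.085 m and angle between lid's own z axis and vertical below 0.08 rad and x of lid in the frame of mat between -0.03 and 0.03 m and y of lid in the frame of mat between -0.035 and 0.035 m and angle between the x axis of lid and the x axis of mat, either way round below 0.3 rad and z of lid in the frame of mat below 0.009 m and z of tin in the frame of holder below 0.009 m and x of tin in the frame of holder between -0.008 and 0.008 m and y of tin in the frame of holder between -0.008 and 0.008 m and linear speed of each of stamp1, stamp2, stamp3, stamp4, lid, colander below 0.03 m/s and value of joint wheel below 0.25 rad and angle between colander's own z axis and vertical below 0.12 rad); the robot touches nothing.
It fails at once if the tin's base was lifted out of its seat (over 10 mm) (z of tin in the frame of holder above 0.016 m).
It fails at once if a bystander was moved more than 50 mm (distance of any of pestle, canister, bowl, whisk, jar, mug from where it was at the start of the episode above 0.05 m).
Of stamp1, stamp2, stamp3, stamp4 only 2 to 4 are there at a start; the rules pass over those that are not, and their reading is None.
At some moment in a run one of colander may be knocked a few centimetres aside while the robot is not near it.
Once in a run the grip may slacken for a moment while it holds something.
It also fails if it takes over 210 s, if anything falls off the work surface, if the arm or the gripper's body presses on something with over 40 N, if the wrist force passes 120 N, or if a joint passes its speed limit or range.

ROBOT

A 7-joint arm with a two-finger parallel gripper is mounted at the origin on the work surface. World frame = base frame: x ahead of the robot, y to its left, z up, the work surface at z = 0. Lengths are in m, angles in degrees, forces in N, time in s.
With the tool pointing down it reaches from about 0.425 to 1.025 m from the base axis. Payload 9.4 kg.
Tool frame: the origin (TCP) lies midway between the tips of the shut fingers; the grasp point (between the pads) lies 19 mm behind it; x points along the fingers, z is the direction in which the jaws open and shut, and the axes are right-handed (so a half turn about x gives the same grasp; the last joint's range is limited). The gripper opens to 85 mm and grips with 20 to 120 N. Pads are 22 mm wide; open, the fingers measure 114 mm over their backs; the gripper's body (76 mm by 85 mm) begins 54 mm behind the grasp point. The pads swing forward as they close: fully open they stand 13 mm farther back than shut.
Start: joints at [70.319, 34.337, -0.143, 91.639, 0.103, 54.024, -4.572], TCP at [0.191, -0.699, 0.204] pointing down, gripper open.
Joint ranges: [-147.43, 147.43], [-19.82, 112.94], [-74.19, 73.91], [6.32, 146.72], [-59.91, 239.91], [6.04, 106.73], [-150.56, 150.56]. Speed limits (degrees/s): [127.2, 127.2, 172.46, 172.46, 180, 180, 180].

INTERFACE

Orientations are given as a 3x3 rotation matrix whose columns are the frame's x, y, z axes.
In Python, from rig import telemetry, optics, ticket gives the robot as it stands.
- The arm moves only by the tool drive_tool, never from a script. Its argument "moves" is a list of rows, each a list of 6 numbers: the shift along the tool's x, y, z in m, then the turn, a rotation vector about the tool's x, y, z in rad. A call has exactly 10 rows; each row is the pose to reach, as a shift and turn from the pose commanded when the call began, along the tool's axes at that moment; what a row does not reach only later rows make up. A row lasts 1/10 s, in which the tool goes at most 50 mm and 8.59 degrees, less where a joint would pass 70% of its speed; a pose out of reach is approached as far as the arm can. A call with a gripper value outside its range is refused whole. "gripper" is the gripper's target within -1 to 1 (shut at 1, half-way at 0, fully open at -1), set as the call begins (left out, the last holds). The fingers move at their own pace and stop on an object; the grip force is fixed at half the most. Time passes only in rows, so rows that repeat a pose let the fingers close, or fill a call up. It gives the time, the measured TCP pose, the force and the opening at its end, in the units of the state.
- telemetry.get_state(): the state, without advancing time (a new reading comes with each control period).
- optics.camera(name): name is "side" or "top"; returns a dict with "color" (420x560x3 uint8, blue, green, red), "mtx" (3x3 intrinsics, pixels), "R" (3x3) and "t" (3): a world point X has camera coordinates R X + t. Camera axes: x right, y down, z forward; pixel columns grow to the right and rows downward; lengths in m; the calibration is good to about 2 mm. A picture is of the moment at which its call begins. There is no depth.
- ticket.close_job(): hands the job in, once; it reports no verdict.
The state is a dict: "clock": time; "joint_pos": joint angles; "dq": joint speeds; "joint_torque": joint torques, N m; "position": TCP position; "eef_rot": TCP orientation; "wrist_force": force on the tool from outside, world axes, zero at the start; "torque": the same for the moment, N m; "gripper_width": finger opening in m.
Only numpy, scipy, OpenCV 4.12 (cv2) and the standard library are available. Lean on these libraries where they do the work, as an engineer would, in place of code of your own. Each camera call takes 0.05 s, during which the arm holds its last target. There are 200 camera calls.

## Working session

There is one attempt and no reset: what is moved stays moved. The work goes in short steps, Python scripts to look and compute and a tool call to move; the robot and the scene stay as the last step left them, time stands still between calls to the robot, and variables do not carry over. Pictures are saved under pics/ and viewed, about 12 in all and at most 16, crops included, and the job is handed in when it is done.

Besides the shell and the picture viewer there is one more tool, called after "Call:" as a command line: name --pt "numbers of a row" for each row, then --argument value for the rest. drive_tool: Moves the arm, as the interface text tells. Its arguments: {"type":"object","properties":{"moves":{"type":"array"},"gripper":{"type":"number"}},"required":["moves"]}

```bash
ls; mkdir -p pics
cat > h.py <<'E'
import sys; sys.path.insert(0,'.')
import numpy as np, cv2, json
from rig import telemetry, optics, ticket
def snap(name,fn=None,crop=None,s=1):
    c=optics.camera(name); im=c['color']
    np.savez(f'cal_{name}.npz',m=c['mtx'],R=c['R'],t=c['t'])
    if fn:
        cv2.imwrite(f'pics/raw_{fn}.png',im)
        if crop: x0,y0,x1,y1=crop; im=im[y0:y1,x0:x1]
        if s!=1: im=cv2.resize(im,None,fx=s,fy=s,interpolation=cv2.INTER_CUBIC)
        cv2.imwrite(f'pics/{fn}.png',im)
    return c
def cal(n): return np.load(f'cal_{n}.npz')
def ray(n,px,z):
    "world point at height z of a pixel"
    c=cal(n); d=c['R'].T@np.linalg.solve(c['m'],[px[0],px[1],1]); o=-c['R'].T@c['t']
    return o+d*(z-o[2])/d[2]
def proj(n,X):
    c=cal(n); p=c['m']@(c['R']@np.array(X,float)+c['t']); return p[:2]/p[2]
def st():
    s=telemetry.get_state()
    for k in('clock','position','wrist_force','gripper_width','joint_pos'): print(k,np.round(s[k],4).tolist())
    print(np.round(s['eef_rot'],3).tolist()); return s
E
python3 - <<'E'
from h import *
st()
snap('top','t1',None,1.4); snap('side','s1',None,1.4)
for n in('top','side'):
    c=cal(n); print(n,(-c['R'].T@c['t']).round(3),c['R'].round(2).tolist(),c['m'].round(0).tolist())
E
```

```text
pics
clock 0.0
position [0.191, -0.6989, 0.2027]
wrist_force [-0.1972, 0.0018, -0.5417]
gripper_width 0.0853
joint_pos [70.3198, 34.3875, -0.1451, 91.6802, 0.1024, 54.0252, -4.5738]
[[-0.001, 0.965, 0.264], [0.002, 0.264, -0.965], [-1.0, -0.0, -0.002]]
top [0.218 0.037 1.485] [[-0.07, -1.0, 0.01], [-0.98, 0.07, -0.21], [0.21, -0.02, -0.98]] [[475.0, 0.0, 279.0], [0.0, 475.0, 205.0], [0.0, 0.0, 1.0]]
side [-0.004  1.023  0.827] [[-0.88, -0.48, 0.0], [-0.26, 0.47, -0.85], [0.4, -0.74, -0.53]] [[446.0, 0.0, 287.0], [0.0, 446.0, 209.0], [0.0, 0.0, 1.0]]
```

View pics/t1.png

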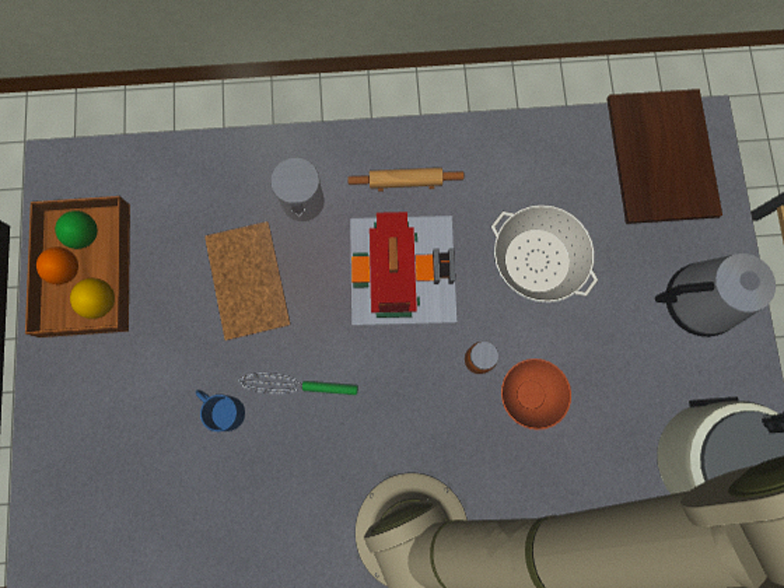

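View pics/s1.png

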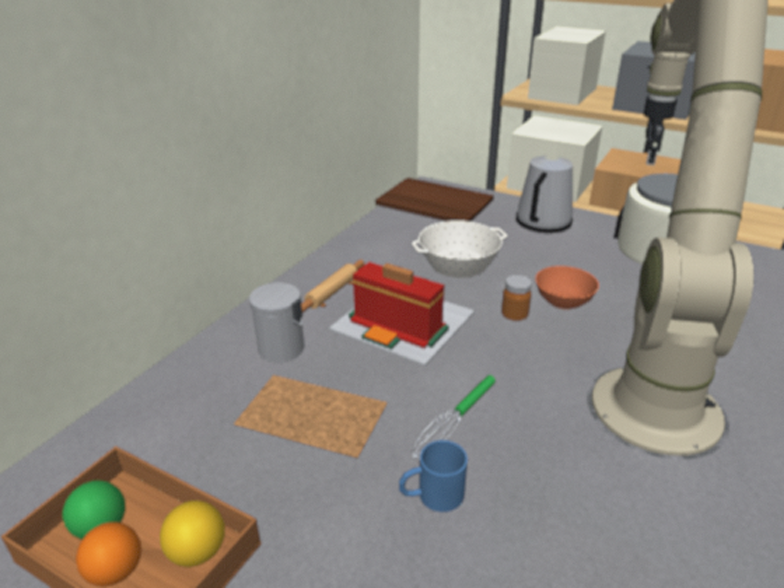

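The top view shows the holder with corners at about (350,218), (453,216), (457,322) and (351,325). The mat is on the left with its centre at (248,281), the colander is on the right at (544,253), and the wheel is at about (444,266). I'll enlarge the holder area.

Run:
```python
from h import *
im=cv2.imread('pics/raw_t1.png')[145:240,240:340]
cv2.imwrite('pics/t2.png',cv2.resize(im,None,fx=6,fy=6,interpolation=cv2.INTER_CUBIC))
q=lambda p,z:ray('top',np.array(p)/1.4,z)[:2].round(4)
H=[q(p,.006) for p in[(350,218),(453,216),(457,322),(351,325)]]
print('holder',H,np.mean(H,0))
M=[q(p,.005) for p in[(205,235),(267,222),(290,325),(225,340)]]
print('mat',M,np.mean(M,0))
print('col',[q(p,.075) for p in[(497,250),(594,258),(543,206),(541,302)]], q((544,253),.075),q((537,261),.005))
print('wheel',q((444,266),.064),'handle',q((393,253),.153))
```

```text
holder [array([0.6998, 0.0874]), array([ 0.6883, -0.1519]), array([ 0.4394, -0.1385]), array([0.449 , 0.0996])] [ 0.569125 -0.02585 ]
mat [array([0.6819, 0.4236]), array([0.7035, 0.28  ]), array([0.4586, 0.2362]), array([0.4348, 0.3822])] [0.5697 0.3305]
col [array([ 0.5821, -0.2325]), array([ 0.5495, -0.4428]), array([ 0.6759, -0.3452]), array([ 0.46  , -0.3153])] [ 0.5682 -0.3347] [ 0.5678 -0.3349]
wheel [ 0.5567 -0.1144] handle [ 0.5703 -0.002 ]
```

View pics/t2.png

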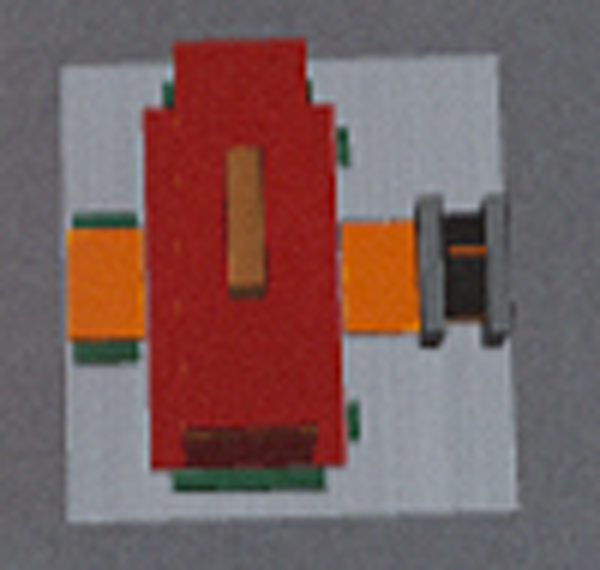

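The enlarged crop shows the wheel between the grey cheeks at about crop (465,268), the handle top at (245,217), and the claws in orange and open.

Run:
```python
from h import *
q=lambda p,z:ray('top',np.array(p)/6+np.array([240,145])-.4,z)[:2]
H=np.array([q(p,.006) for p in[(62,66),(497,56),(518,511),(68,522)]])
print(H.round(4),H.mean(0).round(4))
dx=(H[0]-H[3]+H[1]-H[2]); dy=(H[0]-H[1]+H[3]-H[2])
yaw1=np.arctan2(dx[1],dx[0]); yaw2=np.arctan2(-dy[0],dy[1]); print('yaw',np.degrees([yaw1,yaw2]), np.linalg.norm(dx)/2,np.linalg.norm(dy)/2)
print('handle',q((245,217),.153).round(4),'cheeks',[q(p,.048).round(4) for p in[(428,196),(428,335),(496,196),(496,330)]])
y=(yaw1+yaw2)/2;R=np.array([[np.cos(y),-np.sin(y)],[np.sin(y),np.cos(y)]])
c=H.mean(0); 
print('wheel pred',c+R@[0,-.115], 'wheel px',q((464,262),.060))
print('handle axis', [q(p,.153).round(4) for p in [(244,146),(246,288)]])
# rel holder
for n,p in(('handle',q((245,217),.153)),('wheel',q((464,262),.06))): print(n,(R.T@(p-c)).round(4))
s=telemetry.get_state(); print(np.degrees(np.arctan2(s['eef_rot'][1][2],s['eef_rot'][0][2])))
```

```text
[[ 0.7002  0.0876]
 [ 0.6898 -0.1483]
 [ 0.4402 -0.137 ]
 [ 0.4507  0.0988]] [ 0.5702 -0.0247]
yaw [-2.57864601 -2.53495471] 0.24977418309755875 0.2360773911298599
handle [ 0.5702 -0.0012] cheeks [array([ 0.6027, -0.1003]), array([ 0.5286, -0.094 ]), array([ 0.6003, -0.1357]), array([ 0.5289, -0.1293])]
wheel pred [ 0.56507477 -0.13961375] wheel px [ 0.56315038 -0.11466479]
handle axis [array([ 0.6057, -0.0032]), array([0.535 , 0.0008])]
handle [-0.0011  0.0235]
wheel [-0.003  -0.0902]
-74.70872484327485
```

Add to h.py:
```python
from scipy.spatial.transform import Rotation as Ro
O=np.array([.571,-.001]); YH=-2.55
def hw(x,y):
    a=np.radians(YH); return O+np.array([np.cos(a)*x-np.sin(a)*y,np.sin(a)*x+np.cos(a)*y])
def goal(x,y,z,yaw):
    "shift/turn in tool axes to a straight-down pose with tool z at yaw (deg)"
    s=telemetry.get_state(); R=np.array(s['eef_rot']); a=np.radians(yaw)
    zt=np.array([np.cos(a),np.sin(a),0]); xt=np.array([0,0,-1.]); T=np.c_[xt,np.cross(zt,xt),zt]
    print('shift',(R.T@(np.array([x,y,z])-s['position'])).round(4).tolist(),'turn',Ro.from_matrix(R.T@T).as_rotvec().round(4).tolist(),'t',s['clock'],'F',np.round(s['wrist_force'],1))
```

```text
(no output)
```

Call:
drive_tool --pt "0 0.036 -0.0325 0 0 0" --pt "0 0.072 -0.065 0 0 0" --pt "0 0.108 -0.0975 0 0 0" --pt "0 0.144 -0.13 0 0 0" --pt "0 0.18 -0.1625 0 0 0" --pt "0 0.216 -0.195 0 0 0" --pt "0 0.252 -0.2275 0 0 0" --pt "0 0.288 -0.26 0 0 0" --pt "0 0.324 -0.2925 0 0 0" --pt "0 0.36 -0.325 0 0 0" --gripper 1

```text
clock: 1.1
position: [0.4533, -0.2891, 0.2035]
eef_rot: [[-0.0, 0.965, 0.263], [0.0, 0.263, -0.965], [-1.0, -0.0, -0.0]]
wrist_force: [0.4, -0.4, 0.4]
gripper_width: -0.0001
```

```bash
python3 -c "
from h import *
p=hw(0,-.115);print(p);goal(*p,.12,-92.55)"
```

```text
[ 0.56588351 -0.11588612]
shift [0.0835, 0.1543, -0.1375] turn [0.3111, -0.0001, 0.0002] t 1.1 F [ 0.4 -0.4  0.4]
```

Call:
drive_tool --pt "0 0.03 -0.03 0.06 0 0" --pt "0 0.06 -0.06 0.12 0 0" --pt "0 0.09 -0.09 0.18 0 0" --pt "0 0.12 -0.12 0.24 0 0" --pt "0.02 0.141 -0.142 0.311 0 0" --pt "0.05 0.141 -0.142 0.311 0 0" --pt "0.08 0.141 -0.142 0.311 0 0" --pt "0.1 0.141 -0.142 0.311 0 0" --pt "0.115 0.141 -0.142 0.311 0 0" --pt "0.115 0.141 -0.142 0.311 0 0"

```text
clock: 2.1
position: [0.5499, -0.1164, 0.0865]
eef_rot: [[-0.004, 0.999, -0.044], [0.001, -0.044, -0.999], [-1.0, -0.004, -0.0]]
wrist_force: [0.3, 0.0, -0.3]
gripper_width: -0.0
```

```bash
python3 -c "
from h import *
st();p=hw(-.014,-.115);goal(*p,.064,-92.55)
im=snap('top')['color'][140:230,260:360]; b=snap('side')['color'][160:260,220:345]
r=lambda i:cv2.resize(i,(390,390),interpolation=cv2.INTER_CUBIC)
cv2.imwrite('pics/c3.png',np.hstack([r(im),r(b)]))"
```

```text
clock 2.1
position [0.5499, -0.1164, 0.0865]
wrist_force [0.3319, 0.0052, -0.2605]
gripper_width -0.0
joint_pos [5.8782, 32.5723, 0.4275, 118.75, -0.4835, 28.9113, -85.8499]
[[-0.004, 0.999, -0.044], [0.001, -0.044, -0.999], [-1.0, -0.004, -0.0]]
shift [0.0225, 0.0021, -0.0013] turn [0.0007, -0.0003, 0.004] t 2.1 F [ 0.3  0.  -0.3]
```

View pics/c3.png

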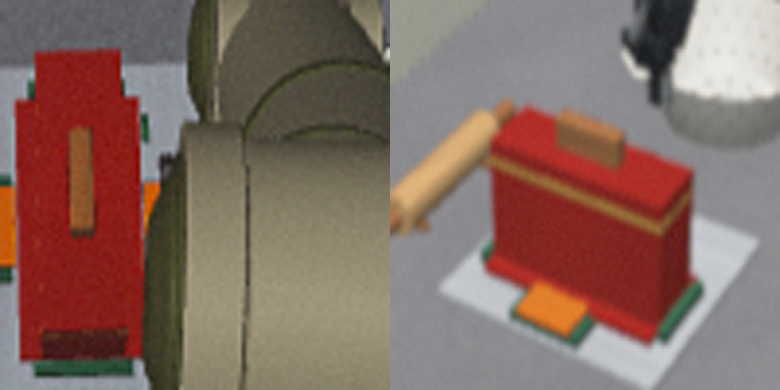

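The arm hides the wheel in the top view and the lid hides it from the side, so I'll feel for it by force.

Call:
drive_tool --pt "0.01 0.002 -0.001 0 0 0.004" --pt "0.015 0.002 -0.001 0 0 0.004" --pt "0.018 0.002 -0.001 0 0 0.004" --pt "0.02 0.002 -0.001 0 0 0.004" --pt "0.021 0.002 -0.001 0 0 0.004" --pt "0.022 0.002 -0.001 0 0 0.004" --pt "0.023 0.002 -0.001 0 0 0.004" --pt "0.023 0.002 -0.001 0 0 0.004" --pt "0.023 0.002 -0.001 0 0 0.004" --pt "0.023 0.002 -0.001 0 0 0.004"

```text
clock: 3.2
position: [0.5534, -0.1159, 0.0656]
eef_rot: [[0.004, 0.999, -0.044], [-0.0, -0.044, -0.999], [-1.0, 0.004, 0.0]]
wrist_force: [0.2, -0.3, -0.3]
gripper_width: -0.0005
```

Call:
drive_tool --pt "0.0005 0 0 0 0 0" --pt "0.001 0 0 0 0 0" --pt "0.0015 0 0 0 0 0" --pt "0.002 0 0 0 0 0" --pt "0.0025 0 0 0 0 0" --pt "0.003 0 0 0 0 0" --pt "0.003 0 0 0 0 0" --pt "0.003 0 0 0 0 0" --pt "0.003 0 0 0 0 0" --pt "0.003 0 0 0 0 0"

```text
clock: 4.2
position: [0.5533, -0.1159, 0.0626]
eef_rot: [[0.004, 0.999, -0.044], [-0.0, -0.044, -0.999], [-1.0, 0.004, 0.0]]
wrist_force: [0.0, -0.6, 0.9]
gripper_width: -0.0001
```

Call:
drive_tool --pt "0.0005 0 0 0 0 0" --pt "0.001 0 0 0 0 0" --pt "0.0015 0 0 0 0 0" --pt "0.002 0 0 0 0 0" --pt "0.002 0 0 0 0 0" --pt "0.002 0 0 0 0 0" --pt "0.002 0 0 0 0 0" --pt "0.002 0 0 0 0 0" --pt "0.002 0 0 0 0 0" --pt "0.002 0 0 0 0 0"

```text
clock: 5.2
position: [0.5533, -0.1159, 0.0606]
eef_rot: [[0.004, 0.999, -0.044], [-0.0, -0.044, -0.999], [-1.0, 0.004, 0.0]]
wrist_force: [-0.3, 0.6, 0.1]
gripper_width: 0.0002
```

Call:
drive_tool --pt "0.0005 0 0 0 0 0" --pt "0.001 0 0 0 0 0" --pt "0.0015 0 0 0 0 0" --pt "0.0015 0 0 0 0 0" --pt "0.0015 0 0 0 0 0" --pt "0.0015 0 0 0 0 0" --pt "0.0015 0 0 0 0 0" --pt "0.0015 0 0 0 0 0" --pt "0.0015 0 0 0 0 0" --pt "0.0015 0 0 0 0 0"

```text
clock: 6.2
position: [0.5533, -0.1159, 0.0591]
eef_rot: [[0.004, 0.999, -0.044], [-0.0, -0.044, -0.999], [-1.0, 0.004, 0.0]]
wrist_force: [1.1, -0.0, 0.5]
gripper_width: -0.0001
```

Call:
drive_tool --pt "0 0.001 0 0 0 0" --pt "0 0.002 0 0 0 0" --pt "0 0.003 0 0 0 0" --pt "0 0.004 0 0 0 0" --pt "0 0.005 0 0 0 0" --pt "0 0.006 0 0 0 0" --pt "0 0.006 0 0 0 0" --pt "0 0.006 0 0 0 0" --pt "0 0.006 0 0 0 0" --pt "0 0.006 0 0 0 0"

```text
clock: 7.2
position: [0.5592, -0.1161, 0.0591]
eef_rot: [[0.004, 0.999, -0.044], [-0.0, -0.044, -0.999], [-1.0, 0.004, 0.0]]
wrist_force: [0.6, -0.3, -0.0]
gripper_width: 0.0001
```

```bash
python3 -c "
from h import *
print(proj('side',(.5499,-.1164,.0865)),proj('side',(.5656,-.116,.064)))
snap('side','s4',(260,150,360,225),8)
s=st();print(proj('side',s['position']))"
```

```text
[305.35209604 194.64495458] [300.91564587 199.38546036]
clock 7.25
position [0.5593, -0.1161, 0.0591]
wrist_force [-0.78, -0.3356, 0.4495]
gripper_width -0.0002
joint_pos [5.8111, 35.3319, 0.3437, 118.8252, -0.4918, 25.6226, -85.9968]
[[0.004, 0.999, -0.044], [-0.0, -0.044, -0.999], [-1.0, 0.004, -0.0]]
[302.59841292 201.11517036]
```

View pics/s4.png

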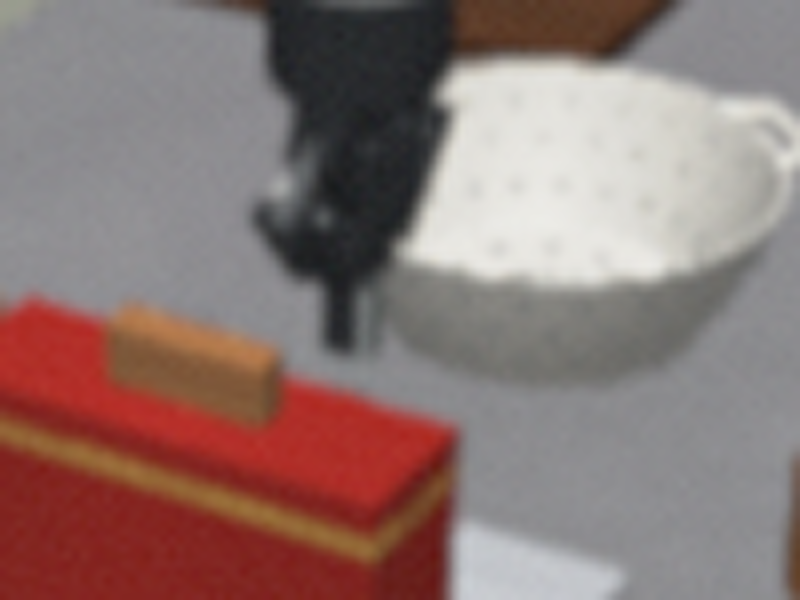

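```bash
python3 -c "
from h import *
for z in(.2027,.2157,.23):print(proj('side',(.191,-.699,z)))
for z in(.059,.07,.08,.09):print(proj('side',(.5593,-.1161,z)))
# known points check: colander rim centre/handle
print(proj('side',(*hw(.035,0),.153)),proj('side',(*hw(-.035,-0.009),.153)))
im=cv2.imread('pics/raw_s1.png');cv2.imwrite('pics/s5.png',cv2.resize(im[60:135,420:520],None,fx=8,fy=8,interpolation=cv2.INTER_CUBIC))
"
```

```text
[459.8536963  123.38158737]
[460.57253877 120.11516652]
[461.37012642 116.4909275 ]
[302.58590958 201.13308069]
[302.65532667 198.29162375]
[302.71891269 195.68885072]
[302.78296059 193.06717161]
[272.83660627 187.86333484] [293.99002633 192.58999581]
```

View pics/s5.png

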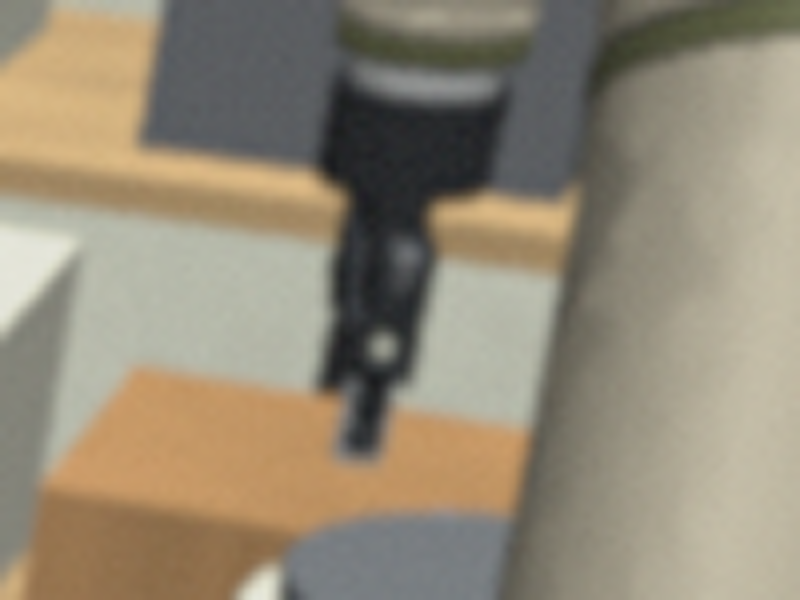

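The side view puts the fingertip at about (304,194), while the reported TCP projects to (302.6,201). The tip therefore looks some 20 mm higher than reported, which fits with having felt no contact. I'll probe down in small steps.

Call:
drive_tool --pt "0 -0.004 0 0 0 0" --pt "0 -0.008 0 0 0 0" --pt "0.0005 -0.008 0 0 0 0" --pt "0.001 -0.008 0 0 0 0" --pt "0.0015 -0.008 0 0 0 0" --pt "0.002 -0.008 0 0 0 0" --pt "0.0025 -0.008 0 0 0 0" --pt "0.003 -0.008 0 0 0 0" --pt "0.0035 -0.008 0 0 0 0" --pt "0.004 -0.008 0 0 0 0"

```text
clock: 8.25
position: [0.5514, -0.1158, 0.055]
eef_rot: [[0.004, 0.999, -0.044], [-0.0, -0.044, -0.999], [-1.0, 0.004, 0.0]]
wrist_force: [0.1, 0.5, 0.6]
gripper_width: -0.0001
```

Call:
drive_tool --pt "0.0005 0 0 0 0 0" --pt "0.001 0 0 0 0 0" --pt "0.0015 0 0 0 0 0" --pt "0.002 0 0 0 0 0" --pt "0.0025 0 0 0 0 0" --pt "0.003 0 0 0 0 0" --pt "0.003 0 0 0 0 0" --pt "0.003 0 0 0 0 0" --pt "0.003 0 0 0 0 0" --pt "0.003 0 0 0 0 0"

```text
clock: 9.25
position: [0.5514, -0.1158, 0.0521]
eef_rot: [[0.004, 0.999, -0.044], [-0.0, -0.044, -0.999], [-1.0, 0.004, 0.0]]
wrist_force: [-0.1, 0.8, -1.4]
gripper_width: 0.0
```

Call:
drive_tool --pt "0.0005 0 0 0 0 0" --pt "0.001 0 0 0 0 0" --pt "0.0015 0 0 0 0 0" --pt "0.002 0 0 0 0 0" --pt "0.0025 0 0 0 0 0" --pt "0.003 0 0 0 0 0" --pt "0.0035 0 0 0 0 0" --pt "0.004 0 0 0 0 0" --pt "0.004 0 0 0 0 0" --pt "0.004 0 0 0 0 0"

```text
clock: 10.25
position: [0.5514, -0.1158, 0.048]
eef_rot: [[0.004, 0.999, -0.044], [-0.0, -0.044, -0.999], [-1.0, 0.004, 0.0]]
wrist_force: [-1.2, 0.3, 0.5]
gripper_width: 0.0002
```

Call:
drive_tool --pt "0.0005 0 0 0 0 0" --pt "0.001 0 0 0 0 0" --pt "0.0015 0 0 0 0 0" --pt "0.002 0 0 0 0 0" --pt "0.0025 0 0 0 0 0" --pt "0.003 0 0 0 0 0" --pt "0.0035 0 0 0 0 0" --pt "0.004 0 0 0 0 0" --pt "0.004 0 0 0 0 0" --pt "0.004 0 0 0 0 0"

```text
clock: 11.25
position: [0.5514, -0.1158, 0.044]
eef_rot: [[0.004, 0.999, -0.044], [-0.0, -0.044, -0.999], [-1.0, 0.004, 0.0]]
wrist_force: [-0.4, -0.6, -0.4]
gripper_width: 0.0002
```

```bash
python3 -c "
from h import *
s=st();print(proj('side',s['position']))
a=snap('top')['color'][100:250,240:440]; b=snap('side')['color'][130:280,200:400]
r=lambda i:cv2.resize(i,(390,292),interpolation=cv2.INTER_CUBIC)
cv2.imwrite('pics/c6.png',np.vstack([cv2.resize(a,(400,300)),cv2.resize(b,(400,300),interpolation=cv2.INTER_CUBIC)]))"
```

```text
clock 11.25
position [0.5514, -0.1158, 0.044]
wrist_force [-0.3835, -0.5798, -0.4331]
gripper_width 0.0002
joint_pos [5.9106, 36.3917, 0.2699, 120.2577, -0.4411, 23.1247, -85.996]
[[0.004, 0.999, -0.044], [-0.0, -0.044, -0.999], [-1.0, 0.004, 0.0]]
[304.55009729 205.6069702 ]
```

View pics/c6.png

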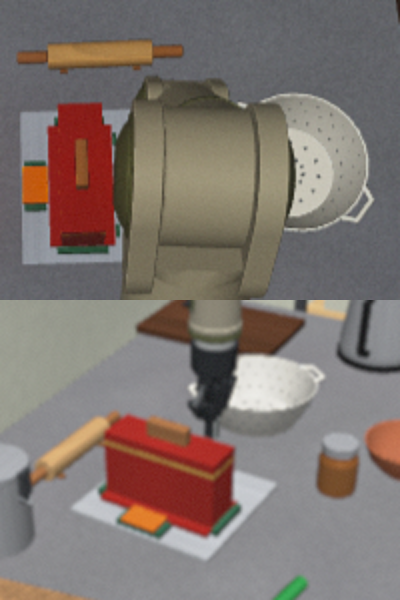

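```bash
python3 -c "
from h import *
for z in(.1,.2,.3,.4,.5):print(z,(proj('top',(.5514,-.1158,z))-[240,100])*2,(proj('side',(.5514,-.1158,z))-[200,130])*2+[0,300])
print((proj('side',(.5514+.016,-.1158-.035,.044))-[200,130])*2+[0,300])
snap('side','s7',(270,110,350,230),5)
im=cv2.imread('pics/raw_s7.png')
"
```

```text
0.1 [157.56125885 177.62737214] [209.91899824 422.09642725]
0.2 [163.90764393 160.42759388] [211.42644733 366.99596186]
0.3 [171.26277304 140.49394847] [213.05273582 307.55166429]
0.4 [179.88791687 117.11834809] [214.81249337 243.22878879]
0.5 [190.14309959  89.32506632] [216.72285373 173.40106085]
[210.00922364 439.38441439]
```

View pics/s7.png

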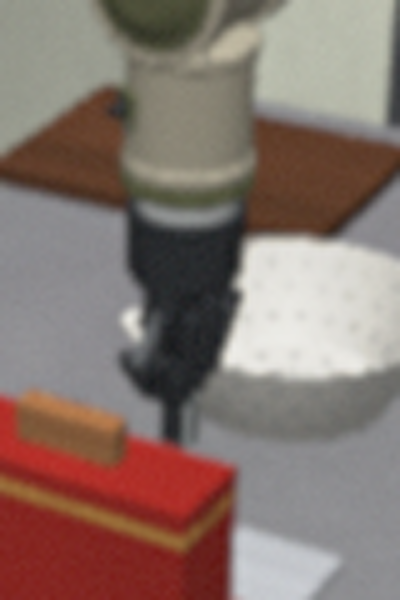

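Call:
drive_tool --pt "0.0005 0 0 0 0 0" --pt "0.001 0 0 0 0 0" --pt "0.0015 0 0 0 0 0" --pt "0.002 0 0 0 0 0" --pt "0.0025 0 0 0 0 0" --pt "0.003 0 0 0 0 0" --pt "0.0035 0 0 0 0 0" --pt "0.004 0 0 0 0 0" --pt "0.004 0 0 0 0 0" --pt "0.004 0 0 0 0 0"

```text
clock: 12.4
position: [0.5514, -0.1158, 0.04]
eef_rot: [[0.004, 0.999, -0.044], [-0.0, -0.044, -0.999], [-1.0, 0.004, 0.0]]
wrist_force: [0.1, 0.5, -1.1]
gripper_width: -0.0001
```

Call:
drive_tool --pt "0.0005 0 0 0 0 0" --pt "0.001 0 0 0 0 0" --pt "0.0015 0 0 0 0 0" --pt "0.002 0 0 0 0 0" --pt "0.0025 0 0 0 0 0" --pt "0.003 0 0 0 0 0" --pt "0.0035 0 0 0 0 0" --pt "0.004 0 0 0 0 0" --pt "0.004 0 0 0 0 0" --pt "0.004 0 0 0 0 0"

```text
clock: 13.4
position: [0.5515, -0.1158, 0.0361]
eef_rot: [[0.004, 0.999, -0.044], [-0.0, -0.044, -0.999], [-1.0, 0.004, 0.0]]
wrist_force: [0.7, -0.3, 1.1]
gripper_width: 0.0002
```

```bash
python3 -c "
from h import *
q=lambda p,z:ray('top',np.array(p)/1.4,z)[:2].round(3)
print('base ring left/right/top z~.0:',q((356,527),0.02),q((466,500),.02),q((410,472),.02))
"
```

```text
base ring left/right/top z~.0: [0.02  0.113] [ 0.058 -0.121] [ 0.123 -0.008]
```

Call:
drive_tool --pt "0.0005 0 0 0 0 0" --pt "0.001 0 0 0 0 0" --pt "0.0015 0 0 0 0 0" --pt "0.002 0 0 0 0 0" --pt "0.0025 0 0 0 0 0" --pt "0.003 0 0 0 0 0" --pt "0.003 0 0 0 0 0" --pt "0.003 0 0 0 0 0" --pt "0.003 0 0 0 0 0" --pt "0.003 0 0 0 0 0"

```text
clock: 14.4
position: [0.5516, -0.1158, 0.0351]
eef_rot: [[0.005, 0.999, -0.044], [-0.0, -0.044, -0.999], [-1.0, 0.005, 0.0]]
wrist_force: [-6.3, 1.3, 28.3]
gripper_width: -0.0001
```

Call:
drive_tool --pt "0.0005 0 0 0 0 0" --pt "0.001 0 0 0 0 0" --pt "0.0015 0 0 0 0 0" --pt "0.002 0 0 0 0 0" --pt "0.0025 0 0 0 0 0" --pt "0.003 0 0 0 0 0" --pt "0.003 0 0 0 0 0" --pt "0.003 0 0 0 0 0" --pt "0.003 0 0 0 0 0" --pt "0.003 0 0 0 0 0"

```text
clock: 15.4
position: [0.5517, -0.1159, 0.0345]
eef_rot: [[0.007, 0.999, -0.045], [-0.001, -0.045, -0.999], [-1.0, 0.007, 0.0]]
wrist_force: [-13.5, 2.3, 59.2]
gripper_width: 0.0001
```

Contact at a reported z of 0.0355 means the true tip is about 28 mm higher than reported. The side picture agrees (7 px, about 26 mm). I'll ease the press to about 10 N and stroke.

Call:
drive_tool --pt "-0.005 0 0 0 0 0" --pt "-0.005 0.003 0 0 0 0" --pt "-0.005 0.006 0 0 0 0" --pt "-0.005 0.009 0 0 0 0" --pt "-0.005 0.012 0 0 0 0" --pt "-0.005 0.015 0 0 0 0" --pt "-0.005 0.018 0 0 0 0" --pt "-0.005 0.018 0 0 0 0" --pt "-0.005 0.018 0 0 0 0" --pt "-0.005 0.018 0 0 0 0"

```text
clock: 16.4
position: [0.5716, -0.1168, 0.0361]
eef_rot: [[0.008, 0.999, -0.044], [-0.001, -0.044, -0.999], [-1.0, 0.008, 0.0]]
wrist_force: [0.6, -0.5, 15.1]
gripper_width: -0.0003
```

Call:
drive_tool --pt "0 0.003 0 0 0 0" --pt "0 0.006 0 0 0 0" --pt "0 0.009 0 0 0 0" --pt "0 0.01 0 0 0 0" --pt "0 0.01 0 0 0 0" --pt "-0.01 0.01 0 0 0 0" --pt "-0.012 -0.008 0 0 0 0" --pt "-0.012 -0.02 0 0 0 0" --pt "-0.005 -0.02 0 0 0 0" --pt "-0.0005 -0.02 0 0 0 0"

```text
clock: 17.4
position: [0.5495, -0.1157, 0.0351]
eef_rot: [[0.004, 0.999, -0.044], [-0.0, -0.044, -0.999], [-1.0, 0.004, -0.0]]
wrist_force: [-3.3, -0.2, 15.5]
gripper_width: -0.0002
```

Call:
drive_tool --pt "0 0 0 0 0 0" --pt "0 0.003 0 0 0 0" --pt "0 0.006 0 0 0 0" --pt "0 0.009 0 0 0 0" --pt "0 0.012 0 0 0 0" --pt "0 0.015 0 0 0 0" --pt "0 0.018 0 0 0 0" --pt "0 0.021 0 0 0 0" --pt "0 0.021 0 0 0 0" --pt "0 0.021 0 0 0 0"

```text
clock: 18.4
position: [0.5727, -0.1167, 0.0361]
eef_rot: [[0.007, 0.999, -0.044], [-0.0, -0.044, -0.999], [-1.0, 0.007, 0.0]]
wrist_force: [1.6, -0.1, 11.5]
gripper_width: -0.0001
```

Call:
drive_tool --pt "0 0.003 0 0 0 0" --pt "0 0.006 0 0 0 0" --pt "0 0.009 0 0 0 0" --pt "0 0.009 0 0 0 0" --pt "-0.01 0.009 0 0 0 0" --pt "-0.012 -0.008 0 0 0 0" --pt "-0.012 -0.02 0 0 0 0" --pt "-0.005 -0.021 0 0 0 0" --pt "0 -0.021 0 0 0 0" --pt "0 -0.021 0 0 0 0"

```text
clock: 19.4
position: [0.5494, -0.1157, 0.0352]
eef_rot: [[0.003, 0.999, -0.044], [-0.0, -0.044, -0.999], [-1.0, 0.003, -0.0]]
wrist_force: [-2.6, 0.7, 9.7]
gripper_width: 0.0
```

Call:
drive_tool --pt "0 0 0 0 0 0" --pt "0 0.003 0 0 0 0" --pt "0 0.006 0 0 0 0" --pt "0 0.009 0 0 0 0" --pt "0 0.012 0 0 0 0" --pt "0 0.015 0 0 0 0" --pt "0 0.018 0 0 0 0" --pt "0 0.021 0 0 0 0" --pt "0 0.021 0 0 0 0" --pt "0 0.021 0 0 0 0"

```text
clock: 20.4
position: [0.5543, -0.116, 0.0354]
eef_rot: [[-0.025, 0.999, -0.046], [0.002, -0.046, -0.999], [-1.0, -0.025, -0.001]]
wrist_force: [-43.7, 3.5, 52.5]
gripper_width: 0.0
```

Call:
drive_tool --pt "-0.006 0.016 0 0 0 0" --pt "-0.015 -0.004 0 0 0 0" --pt "-0.06 0 0 0 0 0" --pt "-0.1 0 0 0 0 0" --pt "-0.15 0 0 0 0 0" --pt "-0.16 0 -0.04 0 0 0" --pt "-0.16 0 -0.08 0 0 0" --pt "-0.16 0.01 -0.11 0 0 0" --pt "-0.16 0.01 -0.115 0 0 0" --pt "-0.16 0.01 -0.115 0 0 0" --gripper -1

```text
clock: 21.4
position: [0.5853, -0.0007, 0.1951]
eef_rot: [[0.004, 0.999, -0.042], [0.0, -0.042, -0.999], [-1.0, 0.004, -0.0]]
wrist_force: [-0.2, 0.3, -0.8]
gripper_width: 0.0852
```

```bash
python3 -c "
from h import *
s=st();goal(*O,.115,-92.55)
print(proj('side',s['position']),proj('side',s['position']+[0,0,.041]))
a=snap('top')['color'][120:245,200:365]; b=snap('side','s8')['color'][110:260,200:370]
cv2.imwrite('pics/c8.png',np.hstack([cv2.resize(a,(396,300)),cv2.resize(b,None,fx=2.35,fy=2)[:300]]))
cv2.imwrite('pics/c8.png',cv2.resize(b,None,fx=4,fy=4,interpolation=cv2.INTER_CUBIC))
cv2.imwrite('pics/c8t.png',cv2.resize(a,None,fx=2,fy=2,interpolation=cv2.INTER_CUBIC))"
```

```text
clock 21.4
position [0.5853, -0.0007, 0.1951]
wrist_force [-0.2444, 0.256, -0.7569]
gripper_width 0.0852
joint_pos [-5.9676, 25.2038, 0.6684, 111.0778, -0.3875, 43.5189, -97.4644]
[[0.004, 0.999, -0.042], [0.0, -0.042, -0.999], [-1.0, 0.004, -0.0]]
shift [0.08, -0.0146, 0.0009] turn [0.0029, -0.0002, -0.0035] t 21.4 F [-0.2  0.3 -0.8]
[278.27939212 177.52422116] [278.16626512 165.22176937]
```

View pics/c8.png

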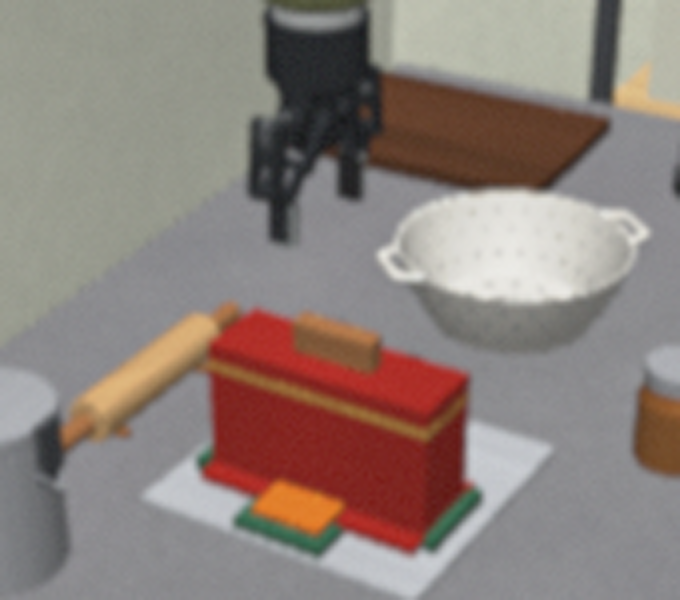

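Finger tips at raw (270,170) and (287,159) have their midpoint at (278.8,165). That matches the reported x and y with +28 mm in z (and 13 mm for open pads). The near claw now reaches the foot. Next I'll grip the handle.

Call:
drive_tool --pt "0 -0.007 0 0.003 0 -0.003" --pt "0 -0.0146 0.001 0.003 0 -0.003" --pt "0.03 -0.0146 0.001 0.003 0 -0.003" --pt "0.06 -0.0146 0.001 0.003 0 -0.003" --pt "0.08 -0.0146 0.001 0.003 0 -0.003" --pt "0.088 -0.0146 0.001 0.003 0 -0.003" --pt "0.093 -0.0146 0.001 0.003 0 -0.003" --pt "0.093 -0.0146 0.001 0.003 0 -0.003" --pt "0.093 -0.0146 0.001 0.003 0 -0.003" --pt "0.093 -0.0146 0.001 0.003 0 -0.003"

```text
clock: 22.5
position: [0.5711, -0.0026, 0.1035]
eef_rot: [[0.002, 0.999, -0.047], [0.0, -0.047, -0.999], [-1.0, 0.002, -0.0]]
wrist_force: [0.1, -0.5, -0.3]
gripper_width: 0.0855
```

Call:
drive_tool --pt "0 0 0 0 0 0" --pt "0 0 0 0 0 0" --pt "0 0 0 0 0 0" --pt "0 0 0 0 0 0" --pt "0 0 0 0 0 0" --pt "0 0 0 0 0 0" --pt "0 0 0 0 0 0" --pt "0 0 0 0 0 0" --pt "0 0 0 0 0 0" --pt "0 0 0 0 0 0" --gripper 1

```text
clock: 23.5
position: [0.5707, -0.0023, 0.1026]
eef_rot: [[0.001, 0.999, -0.047], [0.0, -0.047, -0.999], [-1.0, 0.001, -0.0]]
wrist_force: [-0.3, 2.6, 0.0]
gripper_width: 0.0171
```

Call:
drive_tool --pt "-0.001 0 0 0 0 0" --pt "-0.003 0 0 0 0 0" --pt "-0.005 0 0 0 0 0" --pt "-0.008 0 0 0 0 0" --pt "-0.011 0 0 0 0 0" --pt "-0.014 0 0 0 0 0" --pt "-0.017 0 0 0 0 0" --pt "-0.02 0 0 0 0 0" --pt "-0.02 0 0 0 0 0" --pt "-0.02 0 0 0 0 0"

```text
clock: 24.5
position: [0.5713, -0.0025, 0.1232]
eef_rot: [[0.003, 0.999, -0.047], [0.0, -0.047, -0.999], [-1.0, 0.003, -0.0]]
wrist_force: [0.6, -0.9, -7.5]
gripper_width: 0.0168
```

Call:
drive_tool --pt "-0.003 0 0 0 0 0" --pt "-0.006 0 0 0 0 0" --pt "-0.01 0 0 0 0 0" --pt "-0.015 0 0 0 0 0" --pt "-0.02 0 0 0 0 0" --pt "-0.025 0 0 0 0 0" --pt "-0.03 0 0 0 0 0" --pt "-0.035 0 0 0 0 0" --pt "-0.04 0 0 0 0 0" --pt "-0.04 0 0 0 0 0"

```text
clock: 25.5
position: [0.571, -0.0025, 0.1635]
eef_rot: [[0.002, 0.999, -0.047], [0.0, -0.047, -0.999], [-1.0, 0.002, -0.0]]
wrist_force: [-0.2, -0.2, -1.1]
gripper_width: 0.017
```

```bash
python3 -c "
from h import *
st();snap('side','s9',(200,100,340,230),4)"
```

```text
clock 25.5
position [0.571, -0.0025, 0.1635]
wrist_force [-0.2125, -0.2281, -1.1002]
gripper_width 0.017
joint_pos [-5.8487, 26.5933, 0.5651, 114.5294, -0.3921, 38.739, -97.7474]
[[0.002, 0.999, -0.047], [0.0, -0.047, -0.999], [-1.0, 0.002, -0.0]]
```

View pics/s9.png

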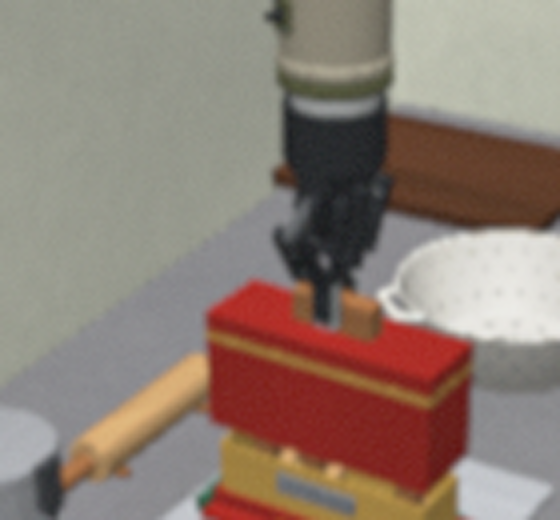

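Call:
drive_tool --pt "-0.01 0 0 0 0 0" --pt "-0.025 0 0 0 0 0" --pt "-0.04 0 0 0 0 0" --pt "-0.055 0 0 0 0 0" --pt "-0.07 0 0 0 0 0" --pt "-0.07 -0.001 -0.015 -0.01 0 0" --pt "-0.07 -0.002 -0.04 -0.03 0 0" --pt "-0.07 -0.004 -0.07 -0.05 0 0" --pt "-0.07 -0.005 -0.1 -0.07 0 0" --pt "-0.07 -0.005 -0.11 -0.07 0 0"

```text
clock: 26.55
position: [0.5698, 0.1126, 0.2319]
eef_rot: [[-0.0, 1.0, 0.029], [0.002, 0.029, -1.0], [-1.0, 0.0, -0.002]]
wrist_force: [0.5, -0.7, -0.9]
gripper_width: 0.0169
```

```bash
python3 -c "
from h import *
print(st()['clock']);goal(.5697,.3305,.12,-80.2)"
```

```text
clock 26.55
position [0.5698, 0.1126, 0.2319]
wrist_force [0.5119, -0.6668, -0.8523]
gripper_width 0.0169
joint_pos [-15.7389, 22.5773, -1.3552, 109.1659, 0.5634, 48.236, -105.7285]
[[-0.0, 1.0, 0.029], [0.002, 0.029, -1.0], [-1.0, 0.0, -0.002]]
26.55
shift [0.1123, 0.0061, -0.2176] turn [-0.1425, -0.0018, -0.0001] t 26.55 F [ 0.5 -0.7 -0.9]
```

Call:
drive_tool --pt "0 0.001 -0.02 -0.015 0 0" --pt "0 0.002 -0.05 -0.03 0 0" --pt "0 0.003 -0.08 -0.05 0 0" --pt "0 0.004 -0.11 -0.07 0 0" --pt "0 0.005 -0.14 -0.09 0 0" --pt "0 0.006 -0.17 -0.11 0 0" --pt "0 0.006 -0.2 -0.13 0 0" --pt "0.01 0.006 -0.2176 -0.1425 0 0" --pt "0.03 0.006 -0.2176 -0.1425 0 0" --pt "0.05 0.006 -0.2176 -0.1425 0 0"

```text
clock: 27.55
position: [0.5714, 0.3257, 0.1811]
eef_rot: [[0.001, 0.986, 0.165], [-0.0, 0.165, -0.986], [-1.0, 0.001, 0.001]]
wrist_force: [0.3, -0.9, -2.4]
gripper_width: 0.0167
```

```bash
python3 -c "
from h import *
goal(.5697,.3305,.0816,-80.2)
b=snap('side','s10')['color'][130:350,120:330]
cv2.imwrite('pics/s10.png',cv2.resize(b,None,fx=2.7,fy=2.7,interpolation=cv2.INTER_CUBIC))"
```

```text
shift [0.0995, -0.0009, -0.005] turn [-0.0048, 0.0006, -0.0006] t 27.55 F [ 0.3 -0.9 -2.4]
```

View pics/s10.png

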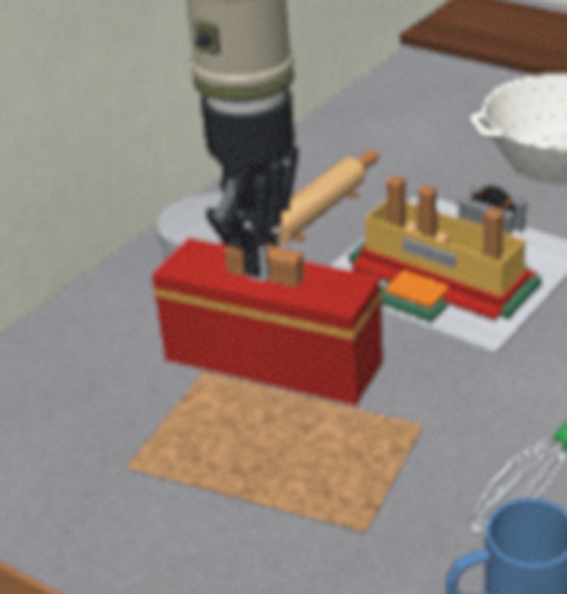

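Three stamp handles show in the tin at (397,200), (428,210) and (493,233). The lid hangs over the mat and is aligned with it, so I'll lower it.

Call:
drive_tool --pt "0.015 0 -0.005 -0.004 0 0" --pt "0.03 -0.001 -0.005 -0.004 0 0" --pt "0.045 -0.001 -0.005 -0.004 0 0" --pt "0.06 -0.001 -0.005 -0.004 0 0" --pt "0.075 -0.001 -0.005 -0.004 0 0" --pt "0.085 -0.001 -0.005 -0.004 0 0" --pt "0.09 -0.001 -0.005 -0.004 0 0" --pt "0.093 -0.001 -0.005 -0.004 0 0" --pt "0.096 -0.001 -0.005 -0.004 0 0" --pt "0.096 -0.001 -0.005 -0.004 0 0"

```text
clock: 28.6
position: [0.5701, 0.3301, 0.0867]
eef_rot: [[0.001, 0.986, 0.169], [0.0, 0.169, -0.986], [-1.0, 0.001, 0.0]]
wrist_force: [-0.7, 0.5, -2.3]
gripper_width: 0.0169
```

Call:
drive_tool --pt "0.0005 0 0 0 0 0" --pt "0.001 0 0 0 0 0" --pt "0.0015 0 0 0 0 0" --pt "0.002 0 0 0 0 0" --pt "0.0025 0 0 0 0 0" --pt "0.003 0 0 0 0 0" --pt "0.0035 0 0 0 0 0" --pt "0.0035 0 0 0 0 0" --pt "0.0035 0 0 0 0 0" --pt "0.0035 0 0 0 0 0"

```text
clock: 29.6
position: [0.57, 0.33, 0.0831]
eef_rot: [[0.001, 0.986, 0.168], [-0.0, 0.168, -0.986], [-1.0, 0.001, 0.0]]
wrist_force: [0.3, 0.1, -2.2]
gripper_width: 0.0166
```

Call:
drive_tool --pt "0.0005 0 0 0 0 0" --pt "0.001 0 0 0 0 0" --pt "0.0015 0 0 0 0 0" --pt "0.002 0 0 0 0 0" --pt "0.002 0 0 0 0 0" --pt "0.002 0 0 0 0 0" --pt "0.002 0 0 0 0 0" --pt "0.002 0 0 0 0 0" --pt "0.002 0 0 0 0 0" --pt "0.002 0 0 0 0 0"

```text
clock: 30.6
position: [0.57, 0.3303, 0.0815]
eef_rot: [[0.001, 0.986, 0.169], [0.0, 0.169, -0.986], [-1.0, 0.001, -0.0]]
wrist_force: [-2.9, 0.3, 5.6]
gripper_width: 0.0171
```

Call:
drive_tool --pt "-0.0005 0 0 0 0 0" --pt "-0.0005 0 0 0 0 0" --pt "-0.0005 0 0 0 0 0" --pt "-0.0005 0 0 0 0 0" --pt "-0.0005 0 0 0 0 0" --pt "-0.01 0 0 0 0 0" --pt "-0.03 0 0 0 0 0" --pt "-0.06 0 0 0 0 0" --pt "-0.1 0 0 0 0 0" --pt "-0.13 0 0 0 0 0" --gripper -1

```text
clock: 31.6
position: [0.5703, 0.3303, 0.214]
eef_rot: [[0.002, 0.986, 0.168], [0.001, 0.168, -0.986], [-1.0, 0.003, -0.001]]
wrist_force: [0.8, -0.5, -0.8]
gripper_width: 0.0855
```

```bash
python3 -c "
from h import *
st()
a=snap('top','t11',(190,125,340,237),5)
b=snap('side','s11')['color']
A=cv2.imread('pics/t11.png'); cv2.imwrite('pics/t11.png',A); 
cv2.imwrite('pics/t11.png',np.vstack([A]))"
```

```text
clock 31.6
position [0.5703, 0.3303, 0.214]
wrist_force [0.7761, -0.4733, -0.8272]
gripper_width 0.0855
joint_pos [-32.2013, 29.103, -4.2584, 100.1913, 2.7218, 50.6567, -117.9475]
[[0.002, 0.986, 0.168], [0.001, 0.168, -0.986], [-1.0, 0.003, -0.001]]
```

View pics/t11.png

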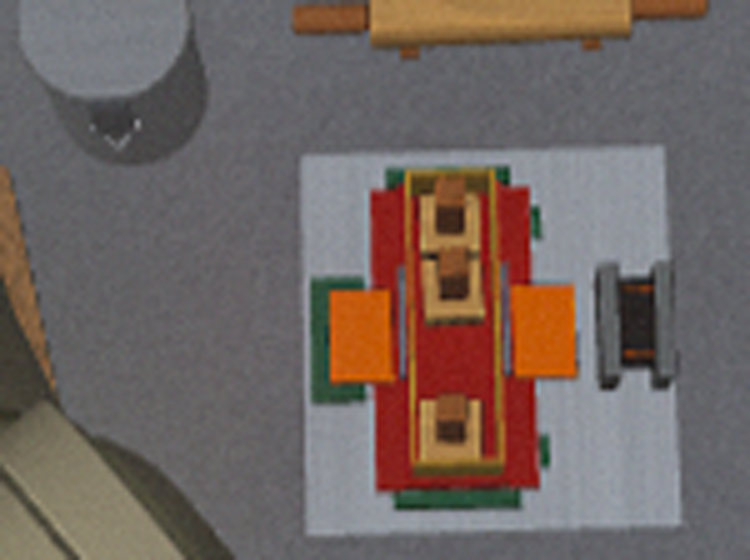

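The claws are closed over the foot. The handle tops are at crop (450,190), (454,260) and (452,411), so there are three stamps, with the third slot empty.

```bash
cat >> h.py <<'E'
def colander(name='top'):
    im=cv2.imread(f'pics/raw_{name}.png') if name!='top' else snap('top')['color']
    m=((im.min(2)>150)&(np.ptp(im,axis=2)<40)).astype(np.uint8); m[:, :335]=0; m[:120]=0; m[230:]=0; m[:,460:]=0
    m=cv2.morphologyEx(m,cv2.MORPH_OPEN,np.ones((4,4)))
    c=max(cv2.findContours(m,cv2.RETR_EXTERNAL,cv2.CHAIN_APPROX_NONE)[0],key=cv2.contourArea)
    (u,v),r=cv2.minEnclosingCircle(c); x,y,w,h=cv2.boundingRect(c)
    print('colander px',round(u,1),round(v,1),'r',round(r,1),'box',x,y,w,h,'world',ray('top',(u,v),.075)[:2].round(3),ray('top',(x+w/2,y+h/2),.075)[:2].round(3))
E
python3 - <<'E'
from h import *
q=lambda p,z:ray('top',np.array(p)/5+np.array([190,125])-.4,z)[:2]
a=np.radians(YH);R=np.array([[np.cos(a),-np.sin(a)],[np.sin(a),np.cos(a)]])
for p in((450,190),(454,260),(452,411)):
    w=q(p,.116);print(w.round(4),'holder',(R.T@(w-O)).round(4))
for n in('t1','t11'):colander(n)
for n in('t1','t11'):
    im=cv2.imread(f'pics/raw_{n}.png')
goal(*q((450,190),.116),.12,-92.55)
E
```

```text
[ 0.6363 -0.0037] holder [0.0654 0.0002]
[ 0.5928 -0.0031] holder [ 0.0218 -0.0011]
[0.5011 0.0046] holder [-0.0701  0.0025]
colander px 387.7 182.3 r 27.3 box 362 162 50 47 world [ 0.564 -0.332] [ 0.554 -0.328]
colander px 388.7 183.0 r 27.6 box 362 161 53 48 world [ 0.561 -0.334] [ 0.555 -0.333]
shift [0.0956, 0.0062, 0.3414] turn [0.2135, -0.004, -0.008] t 31.7 F [ 0.5 -0.2  0.2]
```

Call:
drive_tool --pt "0 0.001 0.03 0.02 0 0" --pt "0 0.002 0.07 0.05 0 0" --pt "0 0.003 0.11 0.08 0 0" --pt "0 0.004 0.15 0.1 0 0" --pt "0 0.005 0.19 0.12 0 0" --pt "0 0.005 0.23 0.14 0 0" --pt "0 0.006 0.27 0.17 0 0" --pt "0 0.006 0.31 0.19 0 0" --pt "0.03 0.006 0.3414 0.2135 -0.002 -0.004" --pt "0.06 0.006 0.3414 0.2135 -0.002 -0.004"

```text
clock: 32.7
position: [0.6344, -0.0119, 0.1514]
eef_rot: [[-0.0, 0.999, -0.052], [-0.005, -0.052, -0.999], [-1.0, 0.0, 0.005]]
wrist_force: [1.3, 0.3, -0.4]
gripper_width: 0.0856
```

```bash
python3 -c "
from h import *
goal(.6363,-.0037,.054,-92.55)"
```

```text
shift [0.0973, 0.0015, -0.0088] turn [-0.0075, 0.0051, 0.0] t 32.7 F [ 1.3  0.3 -0.4]
```

Call:
drive_tool --pt "0 0 0 0 0 0" --pt "0.01 0 0 0 0 0" --pt "0.02 0 0 0 0 0" --pt "0.03 0 0 0 0 0" --pt "0.035 0 0 0 0 0" --pt "0.035 0 0 0 0 0" --pt "0.035 0 0 0 0 0" --pt "0.035 0 0 0 0 0" --pt "0.035 0 0 0 0 0" --pt "0.035 0 0 0 0 0"

```text
clock: 33.7
position: [0.6335, -0.0056, 0.1165]
eef_rot: [[-0.002, 0.999, -0.044], [-0.002, -0.044, -0.999], [-1.0, -0.002, 0.002]]
wrist_force: [-0.1, -0.1, -0.2]
gripper_width: 0.0856
```

```bash
python3 -c "
from h import *
goal(.6363,-.0037,.054,-92.55)"
```

```text
shift [0.0625, 0.0029, -0.0021] turn [0.0003, 0.0024, 0.0023] t 33.7 F [-0.1 -0.1 -0.2]
```

Descend and grip stamp 1.

Call:
drive_tool --pt "0.01 0.003 -0.002 0 0.002 0.002" --pt "0.02 0.003 -0.002 0 0.002 0.002" --pt "0.03 0.003 -0.002 0 0.002 0.002" --pt "0.04 0.003 -0.002 0 0.002 0.002" --pt "0.05 0.003 -0.002 0 0.002 0.002" --pt "0.057 0.003 -0.002 0 0.002 0.002" --pt "0.062 0.003 -0.002 0 0.002 0.002" --pt "0.062 0.003 -0.002 0 0.002 0.002" --pt "0.062 0.003 -0.002 0 0.002 0.002" --pt "0.062 0.003 -0.002 0 0.002 0.002"

```text
clock: 34.7
position: [0.6365, -0.0038, 0.0546]
eef_rot: [[-0.0, 0.999, -0.044], [-0.0, -0.044, -0.999], [-1.0, -0.0, 0.0]]
wrist_force: [-1.0, -0.0, -0.4]
gripper_width: 0.0858
```

Call:
drive_tool --pt "0 0 0 0 0 0" --pt "0 0 0 0 0 0" --pt "0 0 0 0 0 0" --pt "0 0 0 0 0 0" --pt "0 0 0 0 0 0" --pt "0 0 0 0 0 0" --pt "0 0 0 0 0 0" --pt "0 0 0 0 0 0" --pt "0 0 0 0 0 0" --pt "0 0 0 0 0 0" --gripper 1

```text
clock: 35.7
position: [0.6364, -0.0038, 0.0543]
eef_rot: [[-0.0, 0.999, -0.044], [-0.0, -0.044, -0.999], [-1.0, -0.0, 0.0]]
wrist_force: [0.3, -0.3, 4.0]
gripper_width: 0.0174
```

Call:
drive_tool --pt "-0.003 0 0 0 0 0" --pt "-0.01 0 0 0 0 0" --pt "-0.02 0 0 0 0 0" --pt "-0.035 0 0 0 0 0" --pt "-0.05 0 0 0 0 0" --pt "-0.07 0 0 0 0 0" --pt "-0.09 0 0 0 0 0" --pt "-0.11 0 0 0 0 0" --pt "-0.12 0 0 0 0 0" --pt "-0.12 0 0 0 0 0"

```text
clock: 36.7
position: [0.6373, -0.0038, 0.1764]
eef_rot: [[0.003, 0.999, -0.044], [-0.0, -0.044, -0.999], [-1.0, 0.003, 0.0]]
wrist_force: [0.6, 0.4, -0.8]
gripper_width: 0.0168
```

```bash
python3 -c "
from h import *
colander()
goal(.568+.045,-.335,.16,-92.55)"
```

```text
colander px 389.0 181.5 r 28.7 box 362 161 54 48 world [ 0.566 -0.336] [ 0.555 -0.334]
shift [0.0151, -0.0089, 0.332] turn [0.0004, 0.0002, -0.0007] t 36.75 F [ 0.4  0.7 -1.3]
```

Call:
drive_tool --pt "0 -0.001 0.02 0 0 0" --pt "0 -0.002 0.05 0 0 0" --pt "0 -0.003 0.09 0 0 0" --pt "0 -0.004 0.13 0 0 0" --pt "0 -0.005 0.17 0 0 0" --pt "0 -0.006 0.21 0 0 0" --pt "0 -0.007 0.25 0 0 0" --pt "0 -0.008 0.29 0 0 0" --pt "0 -0.009 0.32 0 0 0" --pt "0 -0.009 0.332 0 0 0"

```text
clock: 37.75
position: [0.6107, -0.3391, 0.1728]
eef_rot: [[-0.003, 0.999, -0.049], [-0.001, -0.049, -0.999], [-1.0, -0.003, 0.001]]
wrist_force: [0.2, -0.8, -0.6]
gripper_width: 0.0174
```

Call:
drive_tool --pt "0 0 0 0 0 0" --pt "0.01 0 0 0 0 0" --pt "0.02 0 0 0 0 0" --pt "0.03 0 0 0 0 0" --pt "0.04 0 0 0 0 0" --pt "0.04 0 0 0 0 0" --pt "0.04 0 0 0 0 0" --pt "0.04 0 0 0 0 0" --pt "0.04 0 0 0 0 0" --pt "0.04 0 0 0 0 0"

```text
clock: 38.75
position: [0.6128, -0.3352, 0.1347]
eef_rot: [[-0.0, 0.999, -0.044], [-0.001, -0.044, -0.999], [-1.0, -0.0, 0.001]]
wrist_force: [-0.0, -0.3, -0.2]
gripper_width: 0.0173
```

```bash
python3 -c "
from h import *
st();goal(.568+.045,-.335,.037,-92.55)
snap('side','s12',(240,110,400,230),4.5)"
```

```text
clock 38.75
position [0.6128, -0.3352, 0.1347]
wrist_force [-0.0304, -0.2696, -0.2484]
gripper_width 0.0173
joint_pos [24.2587, 36.5234, -0.3974, 98.758, 0.3946, 44.7122, -68.8798]
[[-0.0, 0.999, -0.044], [-0.001, -0.044, -0.999], [-1.0, -0.0, 0.001]]
shift [0.0977, 0.0002, -0.0003] turn [0.0002, 0.0007, 0.0001] t 38.75 F [-0.  -0.3 -0.2]
```

View pics/s12.png

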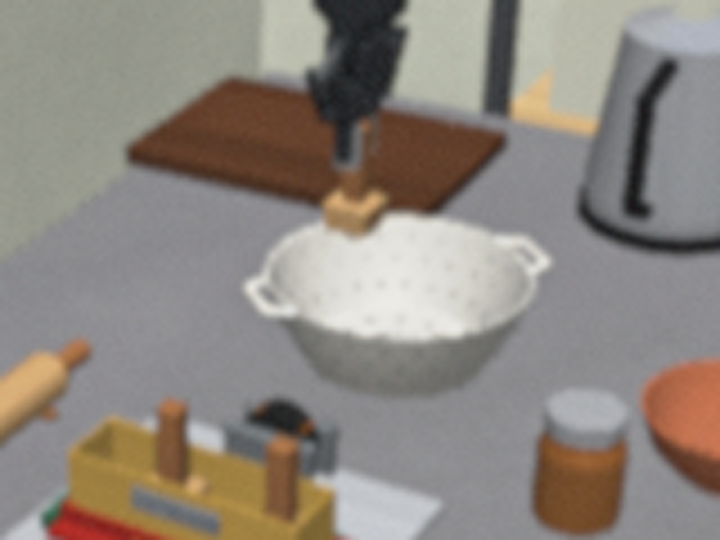

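The stamp is upright in the grip, and the rim ellipse spans crop 268 to 540 with its centre at about (404,275).

```bash
python3 -c "
from h import *
f=lambda X:((proj('side',X)-[240,110])*4.5).round()
print(f((.568,-.335,.075)),f((.568-.0968,-.335-.0528,.075)),f((.568+.0968,-.335+.0528,.075)),f((.613,-.335,.127)))"
```

```text
[394. 269.] [529. 270.] [259. 269.] [347. 200.]
```

Call:
drive_tool --pt "0.015 0 0 0 0 0" --pt "0.03 0 0 0 0 0" --pt "0.045 0 0 0 0 0" --pt "0.06 0 0 0 0 0" --pt "0.07 0 0 0 0 0" --pt "0.08 0 0 0 0 0" --pt "0.088 0 0 0 0 0" --pt "0.093 0 0 0 0 0" --pt "0.093 0 0 0 0 0" --pt "0.093 0 0 0 0 0"

```text
clock: 39.8
position: [0.6128, -0.3352, 0.0416]
eef_rot: [[-0.0, 0.999, -0.044], [-0.001, -0.044, -0.999], [-1.0, -0.0, 0.001]]
wrist_force: [-0.8, -0.1, -0.2]
gripper_width: 0.0171
```

Call:
drive_tool --pt "0.001 0 0 0 0 0" --pt "0.002 0 0 0 0 0" --pt "0.003 0 0 0 0 0" --pt "0.004 0 0 0 0 0" --pt "0.005 0 0 0 0 0" --pt "0.006 0 0 0 0 0" --pt "0.006 0 0 0 0 0" --pt "0.006 0 0 0 0 0" --pt "0.006 0 0 0 0 0" --pt "0.006 0 0 0 0 0"

```text
clock: 40.8
position: [0.6126, -0.3351, 0.0353]
eef_rot: [[-0.001, 0.999, -0.044], [-0.0, -0.044, -0.999], [-1.0, -0.001, 0.0]]
wrist_force: [0.3, 0.7, -0.2]
gripper_width: 0.0174
```

Call:
drive_tool --pt "0 0 0 0 0 0" --pt "0 0 0 0 0 0" --pt "0 0 0 0 0 0" --pt "0 0 0 0 0 0" --pt "0 0 0 0 0 0" --pt "-0.01 0 0 0 0 0" --pt "-0.03 0 0 0 0 0" --pt "-0.06 0 0 0 0 0" --pt "-0.09 0 0 0 0 0" --pt "-0.12 0 0 0 0 0" --gripper -1

```text
clock: 41.8
position: [0.6126, -0.3351, 0.1572]
eef_rot: [[-0.001, 0.999, -0.044], [-0.001, -0.044, -0.999], [-1.0, -0.0, 0.001]]
wrist_force: [0.8, 0.3, 1.1]
gripper_width: 0.0854
```

```bash
python3 -c "
from h import *
goal(.5928,-.0031,.12,-92.55)"
```

```text
shift [0.0371, -0.0344, -0.3308] turn [0.0003, 0.0005, 0.0005] t 41.8 F [0.8 0.3 1.1]
```

Call:
drive_tool --pt "0 -0.003 -0.02 0 0 0" --pt "0 -0.006 -0.05 0 0 0" --pt "0 -0.01 -0.09 0 0 0" --pt "0 -0.014 -0.13 0 0 0" --pt "0 -0.018 -0.17 0 0 0" --pt "0 -0.022 -0.21 0 0 0" --pt "0 -0.026 -0.25 0 0 0" --pt "0 -0.03 -0.29 0 0 0" --pt "0 -0.0344 -0.32 0 0 0" --pt "0 -0.0344 -0.331 0 0 0"

```text
clock: 42.8
position: [0.5919, 0.0018, 0.1553]
eef_rot: [[-0.001, 0.999, -0.039], [0.001, -0.039, -0.999], [-1.0, -0.001, -0.001]]
wrist_force: [0.3, -0.5, -1.1]
gripper_width: 0.0856
```

Call:
drive_tool --pt "0 0 0 0 0 0" --pt "0.01 0 0 0 0 0" --pt "0.02 0 0 0 0 0" --pt "0.03 0 0 0 0 0" --pt "0.04 0 0 0 0 0" --pt "0.05 0 0 0 0 0" --pt "0.05 0 0 0 0 0" --pt "0.05 0 0 0 0 0" --pt "0.05 0 0 0 0 0" --pt "0.05 0 0 0 0 0"

```text
clock: 43.8
position: [0.5932, -0.0028, 0.1057]
eef_rot: [[0.0, 0.999, -0.044], [-0.0, -0.044, -0.999], [-1.0, 0.0, 0.0]]
wrist_force: [0.2, 0.2, -0.7]
gripper_width: 0.0852
```

```bash
python3 -c "
from h import *
goal(.5928,-.0031,.054,-92.55)"
```

```text
shift [0.0517, -0.0004, 0.0003] turn [0.0003, 0.0003, -0.0001] t 43.8 F [ 0.2  0.2 -0.7]
```

Call:
drive_tool --pt "0.01 0 0 0 0 0" --pt "0.02 0 0 0 0 0" --pt "0.03 0 0 0 0 0" --pt "0.04 0 0 0 0 0" --pt "0.048 0 0 0 0 0" --pt "0.0515 0 0 0 0 0" --pt "0.0515 0 0 0 0 0" --pt "0.0515 0 0 0 0 0" --pt "0.0515 0 0 0 0 0" --pt "0.0515 0 0 0 0 0"

```text
clock: 44.8
position: [0.5931, -0.0029, 0.0541]
eef_rot: [[-0.0, 0.999, -0.044], [-0.0, -0.044, -0.999], [-1.0, -0.0, 0.0]]
wrist_force: [1.2, -0.1, 0.3]
gripper_width: 0.0851
```

Call:
drive_tool --pt "0 0 0 0 0 0" --pt "0 0 0 0 0 0" --pt "0 0 0 0 0 0" --pt "0 0 0 0 0 0" --pt "0 0 0 0 0 0" --pt "0 0 0 0 0 0" --pt "0 0 0 0 0 0" --pt "0 0 0 0 0 0" --pt "0 0 0 0 0 0" --pt "0 0 0 0 0 0" --gripper 1

```text
clock: 45.8
position: [0.5928, -0.0029, 0.0537]
eef_rot: [[-0.001, 0.999, -0.044], [-0.0, -0.044, -0.999], [-1.0, -0.001, 0.0]]
wrist_force: [0.5, -0.1, -0.7]
gripper_width: 0.0172
```

Call:
drive_tool --pt "-0.003 0 0 0 0 0" --pt "-0.01 0 0 0 0 0" --pt "-0.02 0 0 0 0 0" --pt "-0.035 0 0 0 0 0" --pt "-0.05 0 0 0 0 0" --pt "-0.07 0 0 0 0 0" --pt "-0.09 0 0 0 0 0" --pt "-0.11 0 0 0 0 0" --pt "-0.12 0 0 0 0 0" --pt "-0.12 0 0 0 0 0"

```text
clock: 46.8
position: [0.5937, -0.0029, 0.1755]
eef_rot: [[0.002, 0.999, -0.044], [-0.0, -0.044, -0.999], [-1.0, 0.002, 0.0]]
wrist_force: [-0.0, -0.3, -0.5]
gripper_width: 0.0171
```

```bash
python3 -c "
from h import *
colander()
goal(.566,-.335,.16,-92.55)
a=snap('top','t13',(240,120,440,230),4)"
```

```text
colander px 388.6 183.0 r 27.5 box 362 163 53 46 world [ 0.561 -0.334] [ 0.552 -0.333]
shift [0.0144, -0.0124, 0.333] turn [0.0003, 0.0002, -0.0005] t 46.85 F [ 0.1 -0.2 -0.5]
```

View pics/t13.png

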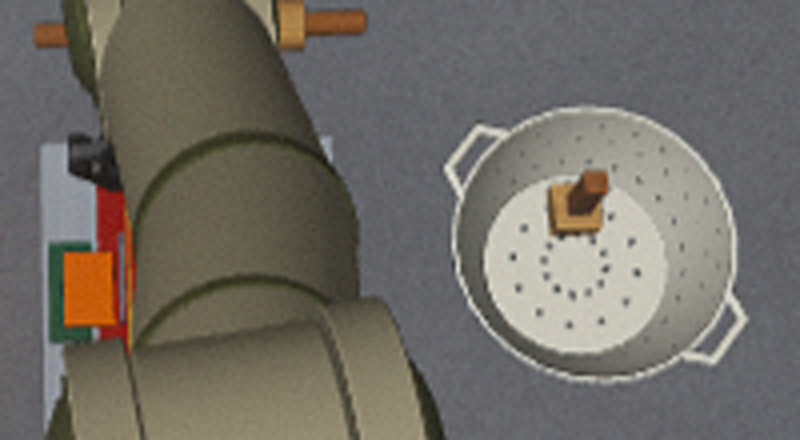

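The picture shows stamp 1 standing in the colander at about (576,207), with the floor centre at (575,264). The colander has not moved, so stamp 2 goes to the middle.

Call:
drive_tool --pt "0 -0.001 0.02 0 0 0" --pt "0 -0.002 0.05 0 0 0" --pt "0 -0.003 0.09 0 0 0" --pt "0 -0.004 0.13 0 0 0" --pt "0 -0.006 0.17 0 0 0" --pt "0 -0.008 0.21 0 0 0" --pt "0 -0.01 0.25 0 0 0" --pt "0 -0.012 0.29 0 0 0" --pt "0 -0.0124 0.32 0 0 0" --pt "0 -0.0124 0.333 0 0 0"

```text
clock: 47.9
position: [0.5641, -0.3386, 0.1724]
eef_rot: [[-0.003, 0.999, -0.048], [-0.001, -0.048, -0.999], [-1.0, -0.003, 0.001]]
wrist_force: [-0.9, 0.0, -0.3]
gripper_width: 0.0176
```

Call:
drive_tool --pt "0 0 0 0 0 0" --pt "0 0 0 0 0 0" --pt "0.02 0 0 0 0 0" --pt "0.04 0 0 0 0 0" --pt "0.06 0 0 0 0 0" --pt "0.08 0 0 0 0 0" --pt "0.1 0 0 0 0 0" --pt "0.12 0 0 0 0 0" --pt "0.13 0 0 0 0 0" --pt "0.13 0 0 0 0 0"

```text
clock: 48.9
position: [0.5655, -0.3328, 0.0425]
eef_rot: [[-0.003, 0.999, -0.042], [0.001, -0.042, -0.999], [-1.0, -0.003, -0.001]]
wrist_force: [-1.1, -0.4, 0.1]
gripper_width: 0.017
```

Call:
drive_tool --pt "0.002 0 0 0 0 0" --pt "0.004 0 0 0 0 0" --pt "0.006 0 0 0 0 0" --pt "0.008 0 0 0 0 0" --pt "0.009 0 0 0 0 0" --pt "0.009 0 0 0 0 0" --pt "0.009 0 0 0 0 0" --pt "0.009 0 0 0 0 0" --pt "0.009 0 0 0 0 0" --pt "0.009 0 0 0 0 0"

```text
clock: 49.9
position: [0.5657, -0.3351, 0.0349]
eef_rot: [[-0.001, 0.999, -0.044], [-0.0, -0.044, -0.999], [-1.0, -0.001, 0.0]]
wrist_force: [0.1, -0.0, -0.8]
gripper_width: 0.0174
```

Call:
drive_tool --pt "0 0 0 0 0 0" --pt "0 0 0 0 0 0" --pt "0 0 0 0 0 0" --pt "0 0 0 0 0 0" --pt "0 0 0 0 0 0" --pt "-0.01 0 0 0 0 0" --pt "-0.03 0 0 0 0 0" --pt "-0.06 0 0 0 0 0" --pt "-0.09 0 0 0 0 0" --pt "-0.12 0 0 0 0 0" --gripper -1

```text
clock: 50.9
position: [0.5657, -0.335, 0.1568]
eef_rot: [[-0.001, 0.999, -0.044], [-0.001, -0.044, -0.999], [-1.0, -0.001, 0.001]]
wrist_force: [0.6, -0.7, 0.6]
gripper_width: 0.0857
```

Call:
drive_tool --pt "0 -0.006 -0.02 0 0 0" --pt "0 -0.014 -0.05 0 0 0" --pt "0 -0.023 -0.09 0 0 0" --pt "0 -0.032 -0.13 0 0 0" --pt "0 -0.041 -0.17 0 0 0" --pt "0 -0.05 -0.21 0 0 0" --pt "0 -0.06 -0.25 0 0 0" --pt "0 -0.07 -0.29 0 0 0" --pt "0 -0.0795 -0.32 0 0 0" --pt "0 -0.0795 -0.3365 0 0 0"

```text
clock: 51.9
position: [0.5, 0.0076, 0.1555]
eef_rot: [[-0.001, 0.999, -0.041], [0.0, -0.041, -0.999], [-1.0, -0.001, -0.0]]
wrist_force: [0.4, 0.4, -0.8]
gripper_width: 0.0853
```

Call:
drive_tool --pt "0 0 0 0 0 0" --pt "0.01 0 0 0 0 0" --pt "0.02 0 0 0 0 0" --pt "0.03 0 0 0 0 0" --pt "0.04 0 0 0 0 0" --pt "0.05 0 0 0 0 0" --pt "0.05 0 0 0 0 0" --pt "0.05 0 0 0 0 0" --pt "0.05 0 0 0 0 0" --pt "0.05 0 0 0 0 0"

```text
clock: 52.9
position: [0.5015, 0.0047, 0.1052]
eef_rot: [[-0.0, 0.999, -0.044], [-0.0, -0.044, -0.999], [-1.0, 0.0, 0.0]]
wrist_force: [-0.3, 0.4, 0.2]
gripper_width: 0.0852
```

```bash
python3 -c "
from h import *
goal(.5015,.0035,.054,-92.55)"
```

```text
shift [0.0512, 0.0001, 0.0012] turn [0.0003, 0.0003, -0.0] t 52.9 F [-0.3  0.4  0.2]
```

Call:
drive_tool --pt "0.01 0 0.001 0 0 0" --pt "0.02 0 0.001 0 0 0" --pt "0.03 0 0.001 0 0 0" --pt "0.04 0 0.001 0 0 0" --pt "0.048 0 0.001 0 0 0" --pt "0.051 0 0.001 0 0 0" --pt "0.051 0 0.001 0 0 0" --pt "0.051 0 0.001 0 0 0" --pt "0.051 0 0.001 0 0 0" --pt "0.051 0 0.001 0 0 0"

```text
clock: 53.9
position: [0.5013, 0.0037, 0.0541]
eef_rot: [[-0.0, 0.999, -0.044], [-0.0, -0.044, -0.999], [-1.0, -0.0, 0.0]]
wrist_force: [0.0, -0.5, 0.4]
gripper_width: 0.0856
```

Call:
drive_tool --pt "0 0 0 0 0 0" --pt "0 0 0 0 0 0" --pt "0 0 0 0 0 0" --pt "0 0 0 0 0 0" --pt "0 0 0 0 0 0" --pt "0 0 0 0 0 0" --pt "0 0 0 0 0 0" --pt "0 0 0 0 0 0" --pt "0 0 0 0 0 0" --pt "0 0 0 0 0 0" --gripper 1

```text
clock: 54.9
position: [0.5011, 0.0037, 0.0538]
eef_rot: [[-0.001, 0.999, -0.044], [-0.0, -0.044, -0.999], [-1.0, -0.001, 0.0]]
wrist_force: [-0.0, -0.5, 1.3]
gripper_width: 0.0172
```

Call:
drive_tool --pt "-0.003 0 0 0 0 0" --pt "-0.01 0 0 0 0 0" --pt "-0.02 0 0 0 0 0" --pt "-0.035 0 0 0 0 0" --pt "-0.05 0 0 0 0 0" --pt "-0.07 0 0 0 0 0" --pt "-0.09 0 0 0 0 0" --pt "-0.11 0 0 0 0 0" --pt "-0.12 0 0 0 0 0" --pt "-0.12 0 0 0 0 0"

```text
clock: 55.9
position: [0.5019, 0.0037, 0.1754]
eef_rot: [[0.002, 0.999, -0.044], [-0.0, -0.044, -0.999], [-1.0, 0.002, -0.0]]
wrist_force: [-0.1, 0.3, 0.1]
gripper_width: 0.0171
```

```bash
python3 -c "
from h import *
colander()
goal(.522,-.335,.16,-92.55)
im=snap('top')['color'][120:230,340:440]
old=cv2.imread('pics/raw_t13.png')[120:230,340:440]
d=cv2.absdiff(im,old).max(2)>50; print('changed px',d.sum(), np.argwhere(d).mean(0)+[120,340] if d.any() else '')"
```

```text
colander px 388.1 182.0 r 27.7 box 362 160 53 49 world [ 0.564 -0.333] [ 0.556 -0.333]
shift [0.0144, 0.0356, 0.3375] turn [0.0003, 0.0001, -0.0007] t 55.95 F [-0.1  0.2 -0.3]
changed px 290 [196.09310345 373.54137931]
```

Call:
drive_tool --pt "0 0.002 0.02 0 0 0" --pt "0 0.005 0.05 0 0 0" --pt "0 0.009 0.09 0 0 0" --pt "0 0.013 0.13 0 0 0" --pt "0 0.017 0.17 0 0 0" --pt "0 0.021 0.21 0 0 0" --pt "0 0.026 0.25 0 0 0" --pt "0 0.03 0.29 0 0 0" --pt "0 0.0356 0.325 0 0 0" --pt "0 0.0356 0.3375 0 0 0"

```text
clock: 57.0
position: [0.5209, -0.3391, 0.1723]
eef_rot: [[-0.002, 0.999, -0.048], [-0.001, -0.048, -0.999], [-1.0, -0.002, 0.001]]
wrist_force: [-0.4, 0.3, -0.8]
gripper_width: 0.0173
```

Call:
drive_tool --pt "0 0 0 0 0 0" --pt "0 0 0 0 0 0" --pt "0.02 0 0 0 0 0" --pt "0.04 0 0 0 0 0" --pt "0.06 0 0 0 0 0" --pt "0.08 0 0 0 0 0" --pt "0.1 0 0 0 0 0" --pt "0.12 0 0 0 0 0" --pt "0.13 0 0 0 0 0" --pt "0.13 0 0 0 0 0"

```text
clock: 58.0
position: [0.5214, -0.333, 0.0427]
eef_rot: [[-0.003, 0.999, -0.042], [0.001, -0.042, -0.999], [-1.0, -0.003, -0.001]]
wrist_force: [-0.2, 0.1, -0.7]
gripper_width: 0.017
```

Call:
drive_tool --pt "0.002 0 0 0 0 0" --pt "0.004 0 0 0 0 0" --pt "0.006 0 0 0 0 0" --pt "0.008 0 0 0 0 0" --pt "0.009 0 0 0 0 0" --pt "0.009 0 0 0 0 0" --pt "0.009 0 0 0 0 0" --pt "0.009 0 0 0 0 0" --pt "0.009 0 0 0 0 0" --pt "0.009 0 0 0 0 0"

```text
clock: 59.0
position: [0.5217, -0.3351, 0.0349]
eef_rot: [[-0.001, 0.999, -0.044], [-0.0, -0.044, -0.999], [-1.0, -0.001, 0.0]]
wrist_force: [-0.3, -0.4, -0.2]
gripper_width: 0.0173
```

Call:
drive_tool --pt "0 0 0 0 0 0" --pt "0 0 0 0 0 0" --pt "0 0 0 0 0 0" --pt "0 0 0 0 0 0" --pt "0 0 0 0 0 0" --pt "-0.01 0 0 0 0 0" --pt "-0.03 0 0 0 0 0" --pt "-0.06 0 0 0 0 0" --pt "-0.09 0 0 0 0 0" --pt "-0.12 0 0 0 0 0" --gripper -1

```text
clock: 60.0
position: [0.5217, -0.335, 0.1568]
eef_rot: [[-0.001, 0.999, -0.044], [-0.0, -0.044, -0.999], [-1.0, -0.001, 0.001]]
wrist_force: [-0.2, -0.6, 0.1]
gripper_width: 0.0854
```

```bash
python3 -c "
from h import *
p=hw(.014,-.115);goal(*p,.06,-92.55)"
```

```text
shift [0.0966, 0.0485, -0.2209] turn [0.0002, 0.0005, 0.0006] t 60.0 F [-0.2 -0.6  0.1]
```

Call:
drive_tool --pt "0 0.005 -0.04 0 0 0" --pt "0 0.01 -0.08 0 0 0" --pt "0 0.015 -0.12 0 0 0" --pt "0 0.02 -0.16 0 0 0" --pt "0 0.025 -0.2 0 0 0" --pt "0 0.03 -0.24 0 0 0" --pt "0 0.035 -0.28 0 0 0" --pt "0 0.04 -0.31 0 0 0" --pt "0 0.0485 -0.331 0 0 0" --pt "0 0.0485 -0.331 0 0 0" --gripper 1

```text
clock: 61.0
position: [0.5862, -0.0023, 0.1554]
eef_rot: [[0.001, 0.999, -0.039], [0.001, -0.039, -0.999], [-1.0, 0.001, -0.001]]
wrist_force: [-0.6, 1.0, 0.1]
gripper_width: 0.0
```

```bash
python3 -c "
from h import *
p=hw(.014,-.115);goal(*p,.06,-92.55)
a=snap('top','t15')['color'][120:230,130:430]; b=snap('side','s15')['color'][130:350,120:400]
a=cv2.resize(a,(780,286),interpolation=cv2.INTER_CUBIC); b=cv2.resize(b,(400,314),interpolation=cv2.INTER_CUBIC)
cv2.imwrite('pics/c15.png',np.vstack([a,np.hstack([b,np.zeros((314,380,3),np.uint8)])]))"
```

```text
shift [0.0953, -0.0019, 0.1145] turn [0.0055, -0.0014, -0.0007] t 61.0 F [-0.6  1.   0.1]
```

View pics/c15.png

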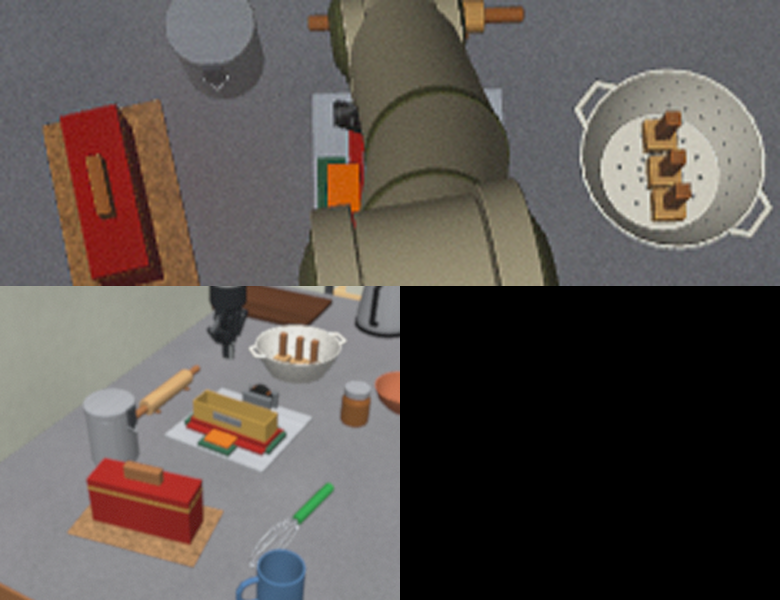

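The top view shows all three stamps standing in the colander. The lid stands on the mat, the tin is empty and still clawed. Now I'll roll the wheel back.

Call:
drive_tool --pt "0 0 0.03 0.005 0 0" --pt "0 0 0.06 0.005 0 0" --pt "0 -0.001 0.09 0.005 0 0" --pt "0 -0.002 0.1145 0.005 0 0" --pt "0 -0.002 0.1145 0.005 0 0" --pt "0.03 -0.002 0.1145 0.005 0 0" --pt "0.06 -0.002 0.1145 0.005 0 0" --pt "0.09 -0.002 0.1145 0.005 0 0" --pt "0.1 -0.002 0.1145 0.005 0 0" --pt "0.1 -0.002 0.1145 0.005 0 0"

```text
clock: 62.1
position: [0.5767, -0.1211, 0.0538]
eef_rot: [[-0.004, 0.999, -0.05], [-0.0, -0.05, -0.999], [-1.0, -0.004, 0.0]]
wrist_force: [-0.4, 0.2, -0.5]
gripper_width: -0.0003
```

```bash
python3 -c "
from h import *
p=hw(.014,-.115);goal(*p,.035,-92.55)
print('lid',ray('top',(130+100/2.6-.4,120+183/2.6-.4),.132)[:2])"
```

```text
shift [0.0188, 0.003, -0.0048] turn [-0.0053, 0.0003, 0.0036] t 62.1 F [-0.4  0.2 -0.5]
lid [0.57041025 0.32820414]
```

Call:
drive_tool --pt "0.005 0.003 -0.0048 -0.005 0 0.003" --pt "0.01 0.003 -0.0048 -0.005 0 0.003" --pt "0.014 0.003 -0.0048 -0.005 0 0.003" --pt "0.016 0.003 -0.0048 -0.005 0 0.003" --pt "0.017 0.003 -0.0048 -0.005 0 0.003" --pt "0.018 0.003 -0.0048 -0.005 0 0.003" --pt "0.0188 0.003 -0.0048 -0.005 0 0.003" --pt "0.0188 0.003 -0.0048 -0.005 0 0.003" --pt "0.0188 0.003 -0.0048 -0.005 0 0.003" --pt "0.0188 0.003 -0.0048 -0.005 0 0.003"

```text
clock: 63.1
position: [0.581, -0.1163, 0.036]
eef_rot: [[0.002, 0.999, -0.044], [-0.001, -0.044, -0.999], [-1.0, 0.002, 0.0]]
wrist_force: [0.4, -0.5, 0.1]
gripper_width: 0.0001
```

Not touching yet; I'll press 1.5 mm more and stroke back.

Call:
drive_tool --pt "0.001 0 0 0 0 0" --pt "0.0018 0 0 0 0 0" --pt "0.0018 -0.003 0 0 0 0" --pt "0.0018 -0.006 0 0 0 0" --pt "0.0018 -0.009 0 0 0 0" --pt "0.0018 -0.012 0 0 0 0" --pt "0.0018 -0.015 0 0 0 0" --pt "0.0018 -0.018 0 0 0 0" --pt "0.0018 -0.018 0 0 0 0" --pt "0.0018 -0.018 0 0 0 0"

```text
clock: 64.1
position: [0.5653, -0.1156, 0.0361]
eef_rot: [[0.007, 0.999, -0.044], [-0.001, -0.044, -0.999], [-1.0, 0.007, 0.001]]
wrist_force: [-0.1, -0.2, 20.4]
gripper_width: -0.0001
```

Call:
drive_tool --pt "-0.0005 -0.003 0 0 0 0" --pt "-0.0005 -0.006 0 0 0 0" --pt "-0.0005 -0.009 0 0 0 0" --pt "-0.0005 -0.012 0 0 0 0" --pt "-0.0005 -0.012 0 0 0 0" --pt "-0.012 -0.01 0 0 0 0" --pt "-0.012 0.008 0 0 0 0" --pt "-0.012 0.017 0 0 0 0" --pt "-0.004 0.017 0 0 0 0" --pt "0 0.017 0 0 0 0"

```text
clock: 65.1
position: [0.5805, -0.1161, 0.0337]
eef_rot: [[0.003, 0.999, -0.044], [-0.001, -0.044, -0.999], [-1.0, 0.003, 0.0]]
wrist_force: [7.0, 0.2, 24.1]
gripper_width: -0.0001
```

Call:
drive_tool --pt "0 -0.003 0 0 0 0" --pt "0 -0.006 0 0 0 0" --pt "-0.0005 -0.009 0 0 0 0" --pt "-0.0005 -0.012 0 0 0 0" --pt "-0.0005 -0.015 0 0 0 0" --pt "-0.0005 -0.018 0 0 0 0" --pt "-0.0005 -0.021 0 0 0 0" --pt "-0.0005 -0.024 0 0 0 0" --pt "-0.0005 -0.024 0 0 0 0" --pt "-0.0005 -0.024 0 0 0 0"

```text
clock: 66.1
position: [0.557, -0.1151, 0.036]
eef_rot: [[0.005, 0.999, -0.044], [-0.001, -0.044, -0.999], [-1.0, 0.005, 0.0]]
wrist_force: [-1.3, 2.0, 21.5]
gripper_width: 0.0
```

Call:
drive_tool --pt "0 -0.002 0 0 0 0" --pt "0 -0.004 0 0 0 0" --pt "0 -0.004 0 0 0 0" --pt "-0.006 -0.004 0 0 0 0" --pt "-0.012 0 0 0 0 0" --pt "-0.012 0.012 0 0 0 0" --pt "-0.012 0.023 0 0 0 0" --pt "-0.012 0.023 0 0 0 0" --pt "-0.004 0.023 0 0 0 0" --pt "-0.001 0.023 0 0 0 0"

```text
clock: 67.1
position: [0.5786, -0.1161, 0.0347]
eef_rot: [[0.002, 0.999, -0.044], [-0.0, -0.044, -0.999], [-1.0, 0.002, 0.0]]
wrist_force: [3.2, 0.3, 15.7]
gripper_width: -0.0
```

Call:
drive_tool --pt "0 0 0 0 0 0" --pt "0 -0.002 0 0 0 0" --pt "0 -0.004 0 0 0 0" --pt "0 -0.006 0 0 0 0" --pt "-0.0005 -0.008 0 0 0 0" --pt "-0.0005 -0.01 0 0 0 0" --pt "-0.0005 -0.012 0 0 0 0" --pt "-0.0005 -0.014 0 0 0 0" --pt "-0.0005 -0.014 0 0 0 0" --pt "-0.0005 -0.014 0 0 0 0"

```text
clock: 68.1
position: [0.5649, -0.1156, 0.0363]
eef_rot: [[0.002, 0.999, -0.044], [-0.001, -0.044, -0.999], [-1.0, 0.002, 0.001]]
wrist_force: [2.1, -0.4, 5.4]
gripper_width: -0.0002
```

Call:
drive_tool --pt "0.0005 0 0 0 0 0" --pt "0.0005 -0.002 0 0 0 0" --pt "0.0005 -0.004 0 0 0 0" --pt "0.0005 -0.006 0 0 0 0" --pt "0.0005 -0.008 0 0 0 0" --pt "0.0005 -0.008 0 0 0 0" --pt "0.0005 -0.008 0 0 0 0" --pt "0.0005 -0.008 0 0 0 0" --pt "0.0005 -0.008 0 0 0 0" --pt "0.0005 -0.008 0 0 0 0"

```text
clock: 69.1
position: [0.5581, -0.1153, 0.0363]
eef_rot: [[0.005, 0.999, -0.044], [-0.001, -0.044, -0.999], [-1.0, 0.005, 0.001]]
wrist_force: [3.4, -0.7, 8.6]
gripper_width: 0.0
```

Call:
drive_tool --pt "-0.006 0 0 0 0 0" --pt "-0.012 0.004 0 0 0 0" --pt "-0.012 0.014 0 0 0 0" --pt "-0.012 0.02 0 0 0 0" --pt "-0.005 0.02 0 0 0 0" --pt "0.0002 0.02 0 0 0 0" --pt "0.001 0.02 0 0 0 0" --pt "0.001 0.02 0 0 0 0" --pt "0.001 0.018 0 0 0 0" --pt "0.001 0.016 0 0 0 0"

```text
clock: 70.1
position: [0.5767, -0.116, 0.0355]
eef_rot: [[0.009, 0.999, -0.044], [-0.001, -0.044, -0.999], [-1.0, 0.009, 0.001]]
wrist_force: [9.4, 0.1, 8.2]
gripper_width: -0.0003
```

Call:
drive_tool --pt "0 0 0 0 0 0" --pt "0 -0.001 0 0 0 0" --pt "0 -0.002 0 0 0 0" --pt "0 -0.003 0 0 0 0" --pt "0 -0.004 0 0 0 0" --pt "0 -0.005 0 0 0 0" --pt "0 -0.006 0 0 0 0" --pt "0 -0.006 0 0 0 0" --pt "0 -0.006 0 0 0 0" --pt "0 -0.006 0 0 0 0"

```text
clock: 71.1
position: [0.5724, -0.1159, 0.0361]
eef_rot: [[0.012, 0.999, -0.044], [-0.001, -0.044, -0.999], [-1.0, 0.012, 0.001]]
wrist_force: [9.3, -0.6, 13.0]
gripper_width: 0.0003
```

A sustained 9 N sideways with no turning means the first stop. I'll lift away and do a last check.

Call:
drive_tool --pt "-0.01 0.003 0 0 0 0" --pt "-0.05 0.003 0 0 0 0" --pt "-0.1 0.003 0 0 0 0" --pt "-0.14 0.003 0 0 0 0" --pt "-0.17 0 -0.03 0 0 0" --pt "-0.18 -0.01 -0.07 0 0 0" --pt "-0.18 -0.02 -0.11 0 0 0" --pt "-0.18 -0.03 -0.15 0 0 0" --pt "-0.18 -0.04 -0.19 0 0 0" --pt "-0.18 -0.05 -0.23 0 0 0"

```text
clock: 72.1
position: [0.5252, 0.1176, 0.2139]
eef_rot: [[0.0, 0.999, -0.044], [-0.001, -0.044, -0.999], [-1.0, 0.0, 0.001]]
wrist_force: [1.2, 0.2, 1.7]
gripper_width: -0.0001
```

Call:
drive_tool --pt "0 0 -0.04 0 0 0" --pt "0 0 -0.08 0 0 0" --pt "0 0 -0.12 0 0 0" --pt "0 0 -0.16 0 0 0" --pt "0 0 -0.2 0 0 0" --pt "0 0 -0.22 0 0 0" --pt "0 0 -0.22 0 0 0" --pt "0 0 -0.22 0 0 0" --pt "0 0 -0.22 0 0 0" --pt "0 0 -0.22 0 0 0"

```text
clock: 73.1
position: [0.5369, 0.3343, 0.2144]
eef_rot: [[0.002, 0.999, -0.046], [-0.001, -0.046, -0.999], [-1.0, 0.002, 0.001]]
wrist_force: [-0.4, 0.4, 0.9]
gripper_width: -0.0
```

```bash
python3 -c "
from h import *
st()
a=snap('top','t16')['color'][140:245,235:425]; b=snap('side','s16')['color']
o=cv2.imread('pics/raw_t1.png')[140:245,235:345]
a=cv2.resize(a,None,fx=4,fy=4,interpolation=cv2.INTER_CUBIC)
o=cv2.resize(o,(330,178*330//330),interpolation=cv2.INTER_CUBIC);b=cv2.resize(b[:300],(330,177))
h=np.hstack([o,b]); c=np.zeros((420+h.shape[0] if h.shape[0]<178 else 598,760,3),np.uint8)
b=cv2.resize(b,(330,178)); h=np.hstack([o,b]); c[:420]=a; c[420:598,:660]=h
cv2.imwrite('pics/c16.png',c)"
```

```text
clock 73.1
position [0.5369, 0.3343, 0.2144]
wrist_force [-0.4368, 0.4059, 0.9334]
gripper_width -0.0
joint_pos [-37.0409, 27.2079, -0.1231, 103.792, 0.2521, 48.9494, -129.9788]
[[0.002, 0.999, -0.046], [-0.001, -0.046, -0.999], [-1.0, 0.002, 0.001]]Traceback (most recent call last):
  File "<string>", line 8, in <module>
    h=np.hstack([o,b]); c=np.zeros((420+h.shape[0] if h.shape[0]<178 else 598,760,3),np.uint8)
    return _nx.concatenate(arrs, 1, dtype=dtype, casting=casting)
           ~~~~~~~~~~~~~~~^^^^^^^^^^^^^^^^^^^^^^^^^^^^^^^^^^^^^^^
ValueError: all the input array dimensions except for the concatenation axis must match exactly, but along dimension 0, the array at index 0 has size 178 and the array at index 1 has size 177
```

```bash
python3 -c "
from h import *
a=cv2.imread('pics/raw_t16.png')[140:245,235:425];o=cv2.imread('pics/raw_t1.png')[140:245,235:345];b=cv2.imread('pics/raw_s16.png')[120:320,110:420]
z=lambda i,s:cv2.resize(i,s,interpolation=cv2.INTER_CUBIC)
c=np.zeros((600,760,3),np.uint8); c[:364,:660]=z(a,(660,364)); c[364:,:247]=z(o,(247,236)); c[364:,247:613]=z(b,(366,236))
cv2.imwrite('pics/c16.png',c)"
```

```text
(no output)
```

View pics/c16.png

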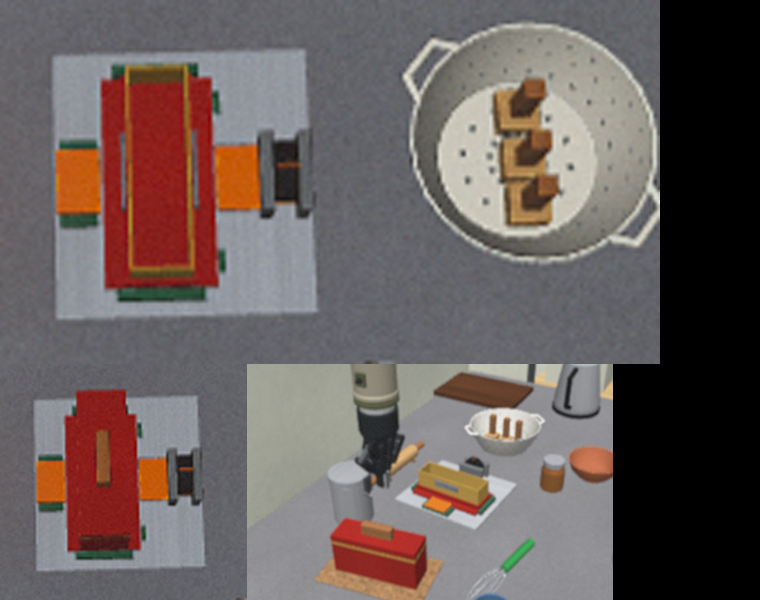

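The claws are drawn back. The wheel's mark sits at (288,163), at or slightly past its starting place. All three stamps stand in the upright colander, the lid stands on the mat, and the arm is clear of everything.

```bash
python3 -c "
from rig import ticket
print(ticket.close_job())"
```

```text
the job is handed in; nothing more can be done
None
```

I carried out the whole job and handed it in at about 73 s of the 210 s allowed; the hand-in reports no verdict.

**What I did:** I rolled the wheel to its second stop, drew the lid off, and stood it on the mat. I then placed all three stamps (the fourth was absent) standing in the colander. Last, I rolled the wheel back to its first stop.

**Last checks:**
- **Wheel and tin:** the claws are open and the wheel's mark is at or just past its starting place. At the first stop the wheel held about 9 N of sideways force without turning. The tin looks seated in its holder.
- **Lid:** it is upright along the mat, measured within about 3 mm of the middle.
- **Colander:** it is upright with the three stamps on its floor, and it was not knocked aside during the run.
- **Bystanders:** those in view look undisturbed. The mug was mostly outside the last picture; it stood in its place in the check before the wheel was rolled back.

**What disagreed:**
- **Tip height:** the reported tool height was about 28 mm below where the fingertips really were. Wheel contact and the side camera both showed this, and I corrected for it throughout.
- **Wheel press:** while finding the wheel, and again at its second stop, the press rose to 50–60 N, above the suggested 5–15 N. The wrist limit is 120 N.

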